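# Put the charged packs away and pin the battery chest

## Task

Charging is finished: switch the charger off by tipping its red switch fully to the back, and only then pull every battery pack out of the charger and put these and the pack left loose on the bench into the red steel chest. Then shut the lid without slamming it, swing the hasp down over the staple, and move the yellow-handled retaining pin from its keeper into the staple, dropping it through the loop until its collar rests on it. Leave the small card box of screws where it stands.

Things in the scene. Friction and masses are not known exactly. Their poses are not given: they have to be found in the camera images.
- charger: Black 3-bay charger, fixed to the bench, 90 (x) x 225 (y) x 44 mm high; origin centre of underside, lights on its -x front. Bays (wells 29 x 37 x 38 mm deep) in its top at x 0, y +70 (bay 1), 0 (2), -70 mm (3); a sprung roller in each front wall snaps into the pack's groove. A plugged pack has the charger's yaw, its origin 8 mm above the bench, cap top 76 mm above the bench.
- switch (a joint): Tilt of the charger's red power switch, a toggle paddle 20 mm wide, 7 mm thick, 32 mm tall, on a 64 x 44 mm grey housing at the charger's left end, pivot at charger (0, 136, 44) mm, axis along charger y. Negative (to -0.5) leans to the charger's front: on, as it starts. Positive (to +0.5) leans to its back: off. It stays where it is left; about 1 N at the tip moves it.
- switch_tip (a point): Tip of the switch paddle, 32 mm from its pivot; top about 75 mm above the bench.
- pack_1: 12 V stick battery pack (may be absent), at first plugged stem down into charger bay 1. Origin: stem's end face; z to the cap. Black stem 26 (x) x 34 (y) mm, z 0-36, with a 3 mm deep detent groove (z 9-23) in its -x face; grey cap with orange band 44 (x) x 56 (y) mm, z 36-68. 0.17-0.29 kg. Grip the cap across x; a straight pull up of 10-15 N frees it in 15 mm, the stem is out after 40 mm.
- pack_2: 12 V stick battery pack (may be absent), at first plugged stem down into charger bay 2. Origin: stem's end face; z to the cap. Black stem 26 (x) x 34 (y) mm, z 0-36, with a 3 mm deep detent groove (z 9-23) in its -x face; grey cap with orange band 44 (x) x 56 (y) mm, z 36-68. 0.17-0.29 kg. Grip the cap across x; a straight pull up of 10-15 N frees it in 15 mm, the stem is out after 40 mm.
- pack_3: 12 V stick battery pack (may be absent), at first plugged stem down into charger bay 3. Origin: stem's end face; z to the cap. Black stem 26 (x) x 34 (y) mm, z 0-36, with a 3 mm deep detent groove (z 9-23) in its -x face; grey cap with orange band 44 (x) x 56 (y) mm, z 36-68. 0.17-0.29 kg. Grip the cap across x; a straight pull up of 10-15 N frees it in 15 mm, the stem is out after 40 mm.
- pack_4: The same kind of pack (sizes and axes as pack_1), always present, left loose on the bench between charger and chest. It stands on its cap, stem up: body z points down, origin on top, 68 mm above the bench, stem 32 to 68 mm above the bench. Grip the stem across 26 mm (x) or 34 mm (y).
- chest: Red steel battery chest, fixed, 150 (x) x 300 (y) x 105 mm high without lid, walls and floor 5 mm; origin centre of underside; front (staple, keeper) at -x, lid hinge at the back (+x) top edge. Three 3 mm dividers 40 mm high at y -72.5, 0, 72.5 mm make four compartments, 140 (x) x 69 mm, centres at y -109, -36, 36, 109 mm. A pack fits in any attitude, either way round; the lid closes over it.
- lid (a joint): Angle of the red lid (16 mm thick, 154 x 304 mm): 0 shut, 1.57 upright, at most 1.75; starts open at 1.5 to 1.65. A stiff friction hinge (0.4 N m) holds it where it is left; its free edge takes 2 to 6 N to move.
- lid_hinge (a point): Middle of the lid's hinge line, at chest (75, 0, 105) mm; axes turn with the lid (as the chest's when shut). The free edge lies 152 mm from this line towards local -x; the lid's outer face is at local z 16 mm.
- lid_edge (a point): Middle of the lid's free front edge, half way through its thickness (moves with the lid).
- hasp (a joint): Angle of the steel hasp hinged on the lid's front edge: 0 hanging flat on the chest's front, slot over the staple; 1.57 straight forward; 3.14 upright on the shut lid; 3.65 leaning back at its stop, where it starts and stays by its weight. It swings freely: pushed forward past upright it falls over the staple by itself. Pivot parallel to chest y at chest x -81, z 121 mm (lid shut).
- hasp_end (a point): Free end of the hasp, 75 mm from its pivot: a plate 36 mm wide (chest y), 3 mm thick, with a 7 mm thick rolled edge.
- staple_eye (a point): Where the pin's axis should pass the staple's opening, at its top side, chest (-100, 0, 71) mm; axes as the chest's. The staple is a level loop of 6 mm rod on the chest's front; with the hasp over it the opening is 15 mm (y) and reaches from 15 mm behind this point to 9 mm before it (x); the pin goes straight down through it in front of the hasp plate.
- pin: Retaining pin, 50 g: shank 9 mm thick, z 0-44 mm, tapered tip (origin at the tip); collar 22 mm wide, z 44-48; yellow round grip 19 mm wide, z 48-88. z from tip to grip. Starts upright in the keeper, a loop like the staple 95 mm to the chest's +y of it, collar underside on the loop 71 mm above the bench. In the staple it sits likewise: origin 44 mm below staple_eye.
- carton: Small brown card box with a green label, full of screws, 57 (x) x 92 (y) x 64 mm, standing behind the work; origin centre of its underside. To be left alone.
Mind the look-alikes: they are no part of the job. Leave any blue or pink look-alike of the pack_3 alone.

How it is judged:
By the outcome, as a careful person would: the job done as asked, in the order asked, and still so for the second after the job is handed in, with the robot touching nothing.
Of pack_1, pack_2, pack_3 only 2 to 3 are there at a start; the rules pass over those that are not, and their reading is None.
At some moment in a run one of pack_4 may be knocked a few centimetres aside while the robot is not near it.
Once in a run the grip may slacken for a moment while it holds something.
It also fails if it takes over 208 s, if anything falls off the work surface, if the arm or the gripper's body presses on something with over 40 N, if the wrist force passes 120 N, or if a joint passes its speed limit or range.

## Robot

A 7-joint arm with a two-finger parallel gripper is mounted at the origin on a cart in front of the work surface, level with it; the furniture and walls round the work are solid. World frame = base frame: x ahead of the robot, y to its left, z up, the work surface at z = 0. Lengths are in m, angles in rad, forces in N, time in s.
With the tool pointing down it reaches from about 0.35 to 0.775 m from the base axis. Payload 3.1 kg.
Tool frame: the origin (TCP) lies midway between the tips of the shut fingers; the grasp point (between the pads) lies 19 mm behind it; z points along the fingers, y is the line along which they close (so a half turn about z gives the same grasp; the last joint's range is limited). The gripper opens to 85 mm and grips with 20 to 120 N. Pads are 22 mm wide; open, the fingers measure 114 mm over their backs; the gripper's body (76 mm by 85 mm) begins 54 mm behind the grasp point. The pads swing forward as they close: fully open they stand 13 mm farther back than shut.
Start: joints at [1.288, 0.311, 0.014, 1.512, -0.004, 1.319, -0.027], TCP at [0.131, -0.534, 0.231] pointing down, gripper open.
Joint ranges: [-2.7, 2.7], [-0.3, 1.91], [-1.27, 1.3], [0.12, 2.57], [-1.44, 4.58], [0.2, 2.03], [-3.05, 3.05]. Speed limits (rad/s): [2.79, 2.79, 3.14, 3.14, 3.14, 3.14, 3.14].

## Interface

Orientations are given as a unit quaternion [x, y, z, w].
In Python, from cell import bot gives the robot as it stands.
- The arm moves only by the shell command python3 -m handwheel 'ROWS' [FORCE]. ROWS is JSON, a list of rows, each an object with "claw": the opening, from 0 (shut) to 1 (fully open); "delta_pos": the shift along the world's x, y, z scaled (see below), a list of three; "yaw": the turn about the world's z scaled (see below). In form: [{"claw": claw, "delta_pos": [x, y, z], "yaw": yaw}, ...]. A call has 1 to 12 rows; each row shifts and turns the commanded pose from where the row before left it; what a row does not reach is not made up. The controller multiplies each number of a shift by 0.02 m and each number of a turn by 30 degrees. A row lasts 1/10 s, in which the tool goes at most 50 mm and 8.59 degrees, less where a joint would pass 70% of its speed; a pose out of reach is approached as far as the arm can. A call with a number of a shift or a turn outside -1 to 1 is refused whole. A call with a gripper value outside its range is refused whole. The fingers move at their own pace and stop on an object; FORCE is the grip in N (left out, the last holds). Time passes only in rows, so rows that do not move let the fingers close. It gives the time, the measured TCP pose, the force, the opening and the grip force at its end, in the units of the state.
- bot.get_state(): the state, without advancing time (a new reading comes with each control period).
- bot.read_camera(name): name is "scene" or "top" or "wrist"; returns the picture (384x512x3 uint8, red, green, blue); there is no depth.
- bot.camera_info(name): a dict with "fx", "fy", "cx", "cy" (pixels), "origin" and "rotation" of the camera in the world; the wrist camera has in their place "tool_from_camera" (4x4, takes a point from camera to tool coordinates, whose origin is the TCP and whose axes are the flange's). Camera axes: x right, y up, looking along -z (the intrinsics and any distortion apply to the point x, -y, -z); pixel columns grow to the right and rows downward; lengths in m; the calibration is good to about 2 mm. The wrist camera is an equidistant fisheye: a pixel r from the principal point sees the ray r / f radians off the axis. A picture is of the moment at which its call begins: read the wrist's pose just before it. camera_info takes no time and is no camera call.
- bot.finish_job(): hands the job in; it is judged then, once.
Trained networks look in the newest picture that a camera, given by its name, has taken for a name from the list of things; names that differ only in an ending like _2 or _b are one class to them, and where a whole thing is asked for, a point or a joint stands for the part that bears it (a point fixed in the world has none). Each returns a list of dicts, best first, with "conf" (0 to 1); they miss things now and then, are a little off and sometimes report something else, mostly with a low value. They report only what shows in the picture. A call takes as long as a camera call. They do not tell look-alikes from the thing itself.
- bot.find_in(camera, query): "location" ([x, y, z] in m, in the coordinates of the camera as it stood for that picture, good to about 4 mm: the middle of the surface that is visible of it).
The state is a dict: "clock": time; "joints": joint angles; "dq": joint speeds; "tau": joint torques, N m; "tcp_pos": TCP position; "ee_rot": TCP orientation; "wrist_force": force on the tool from outside, world axes, zero at the start; "ft_torque": the same for the moment, N m; "opening": opening from 0.0 (shut) to 1.0 (fully open); "gripper_force": force on a finger pad.
Only numpy, scipy, OpenCV 4.12 (cv2) and the standard library are available. Lean on these libraries where they do the work, as an engineer would, in place of code of your own. Each camera call takes 0.05 s, during which the arm holds its last target. There are 200 camera calls.

## Working session

There is one attempt and no reset: what is moved stays moved. The work goes in short steps, Python scripts to look and compute and a shell command to move; the robot and the scene stay as the last step left them, time stands still between calls to the robot, and variables do not carry over. Pictures are saved under pics/ and viewed, at most 14 in all, crops included, and the job is handed in when it is done.

```bash
ls; mkdir -p pics; cat > h.py <<'E'
import numpy as np, cv2
from cell import bot
from scipy.spatial.transform import Rotation as R
def T_cam(n):
    i=bot.camera_info(n)
    if n=="wrist":
        s=bot.get_state(); T=np.eye(4); T[:3,:3]=R.from_quat(s["ee_rot"]).as_matrix(); T[:3,3]=s["tcp_pos"]
        return T@np.array(i["tool_from_camera"])
    T=np.eye(4); T[:3,:3]=np.array(i["rotation"]).reshape(3,3) if np.size(i["rotation"])==9 else R.from_quat(i["rotation"]).as_matrix(); T[:3,3]=i["origin"]; return T
def snap(n,name=None):
    T=T_cam(n); im=bot.read_camera(n)
    if name: cv2.imwrite(f"pics/{name}.png",im[:,:,::-1])
    return T,im
def find(n,T,q,k=4):
    for d in bot.find_in(n,q)[:k]:
        p=T@np.r_[d["location"],1]; print(n,q,round(d["conf"],2),np.round(p[:3],4),"px",np.round(proj(n,T,p[:3])))
def proj(n,T,p):
    i=bot.camera_info(n); c=np.linalg.inv(T)@np.r_[p,1]; v=np.array([c[0],-c[1],-c[2]])
    if n=="wrist":
        r=np.hypot(v[0],v[1]); th=np.arctan2(r,v[2]); k=th/max(r,1e-9); return np.array([i["cx"]+i["fx"]*k*v[0],i["cy"]+i["fy"]*k*v[1]])
    return np.array([i["cx"]+i["fx"]*v[0]/v[2],i["cy"]+i["fy"]*v[1]/v[2]])
def ray(n,T,px,z):
    "point on pixel ray at world height z"
    i=bot.camera_info(n); a=(px[0]-i["cx"])/i["fx"]; b=(px[1]-i["cy"])/i["fy"]
    if n=="wrist":
        th=np.hypot(a,b); s=np.sin(th)/max(th,1e-9); v=np.array([a*s,-b*s,-np.cos(th)])
    else: v=np.array([a,-b,-1])
    d=T[:3,:3]@v; return T[:3,3]+d*(z-T[2,3])/d[2]
E
python3 - <<'E'
from h import *
for n in("scene","top"):
    print(n,{k:np.round(v,3).tolist() for k,v in bot.camera_info(n).items()})
    T,im=snap(n,n+"0")
    for q in ("charger","switch_tip","pack_1","pack_4","chest","staple_eye","lid_edge","hasp_end","pin","carton"): find(n,T,q,5)
print(bot.camera_info("wrist")); print(bot.get_state())
a=np.hstack([cv2.imread("pics/scene0.png"),cv2.imread("pics/top0.png")])
E
```

```text
pics
scene {'fx': 383.882, 'fy': 383.882, 'cx': 254.063, 'cy': 183.687, 'origin': [0.008, 0.564, 0.891], 'rotation': [-0.115, 0.365, 0.872, -0.304]}
scene charger 0.64 [ 0.5271 -0.2401  0.0426] px [274. 162.]
scene pack_1 0.81 [ 0.3712 -0.3945  0.0643] px [340. 153.]
scene pack_1 0.79 [ 0.497  -0.0427  0.0318] px [244. 203.]
scene pack_1 0.74 [ 0.2733 -0.4312  0.0605] px [371. 161.]
scene pack_1 0.69 [ 0.552  -0.221   0.0738] px [265. 155.]
scene pack_1 0.69 [ 0.4965 -0.3418  0.0731] px [300. 144.]
scene pack_4 0.81 [ 0.3712 -0.3945  0.0643] px [340. 153.]
scene pack_4 0.79 [ 0.497  -0.0427  0.0318] px [244. 203.]
scene pack_4 0.74 [ 0.2733 -0.4312  0.0605] px [371. 161.]
scene pack_4 0.69 [ 0.552  -0.221   0.0738] px [265. 155.]
scene pack_4 0.69 [ 0.4965 -0.3418  0.0731] px [300. 144.]
scene chest 0.97 [0.5742 0.2716 0.0886] px [142. 245.]
scene staple_eye 0.91 [0.572  0.2727 0.0871] px [142. 246.]
scene lid_edge 0.84 [0.5892 0.2896 0.2013] px [123. 218.]
scene hasp_end 0.45 [0.6412 0.2764 0.2425] px [109. 192.]
scene pin 0.58 [0.3992 0.3266 0.1012] px [174. 297.]
scene pin 0.4 [ 0
[... 1670 characters left out ...]
': 1.1, 'joints': array([ 1.28829199,  0.31085691,  0.01398883,  1.51151328, -0.00439343,
        1.31915778, -0.02724384]), 'dq': array([-0.00060565, -0.00079946, -0.0008162 ,  0.00106006, -0.00158352,
       -0.00118479,  0.00053762]), 'tau': array([ 2.45838328e-04, -3.79810953e+01,  1.45690539e-01, -2.30860019e+01,
        1.20849948e-02,  1.83650009e-03, -8.46742068e-06]), 'tcp_pos': array([ 0.13120663, -0.534147  ,  0.23132211]), 'ee_rot': array([ 9.92757756e-01,  1.20133407e-01, -4.61068816e-06,  4.89707230e-05]), 'wrist_force': array([-0.32489187,  0.23292922,  0.75211302]), 'ft_torque': array([-0.01385176, -0.02754045, -0.03633841]), 'gripper_force': 0.0, 'opening': 1.00293074448318}
```

```bash
python3 - <<'E'
import cv2
a=cv2.imread("pics/scene0.png")[90:350,60:440]; cv2.imwrite("pics/s1.png",cv2.resize(a,(800,547),interpolation=cv2.INTER_CUBIC))
a=cv2.imread("pics/top0.png")[130:270,120:390]; cv2.imwrite("pics/t1.png",cv2.resize(a,(800,415),interpolation=cv2.INTER_CUBIC))
E
```

```text
(no output)
```

View pics/s1.png

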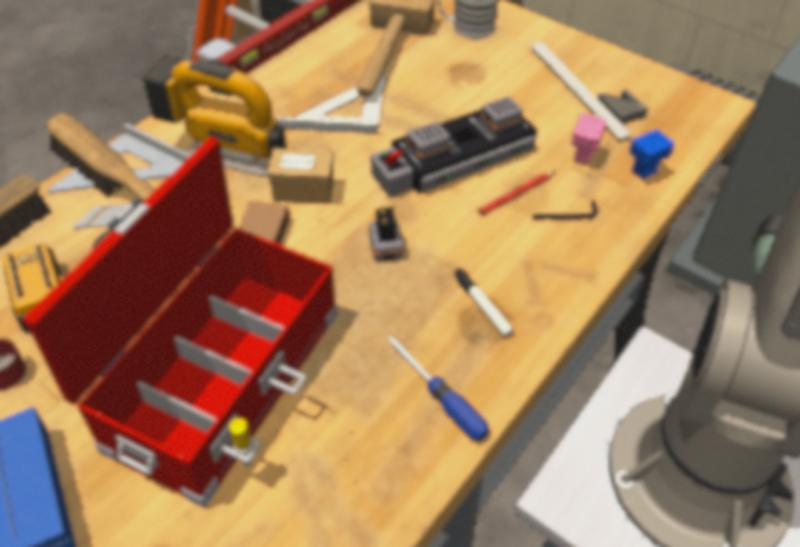

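View pics/t1.png

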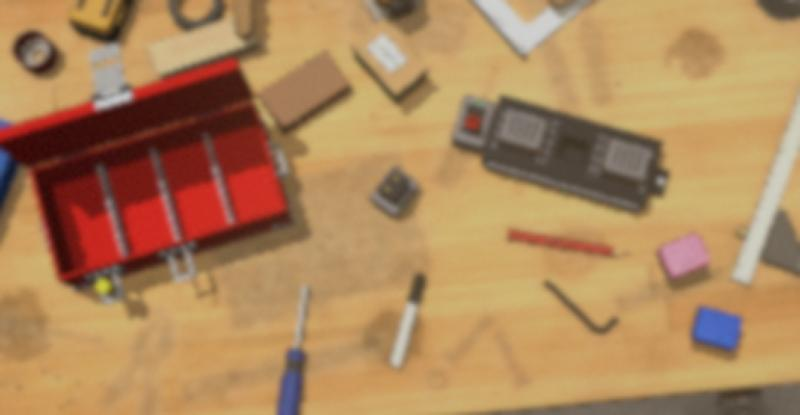

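Scene crop: the charger has packs in bays 1 and 3, and bay 2 is empty. Full-image pixels are pack_1 (265,155) and pack_3 (300,144). The loose pack_4 stands stem up at (244,203), the chest is open, and the pin is in its keeper at (174,297). The candidates at (340,153), pink, and (371,161), blue, are look-alikes standing on the bench. I'll leave those alone. The top crop agrees. Next I'll move over the charger for a close look.

```bash
python3 -m handwheel '[{"claw":1,"delta_pos":[1,0.67,0],"yaw":0.225},{"claw":1,"delta_pos":[1,0.67,0],"yaw":0.225},{"claw":1,"delta_pos":[1,0.67,0],"yaw":0.225},{"claw":1,"delta_pos":[1,0.67,0],"yaw":0.225},{"claw":1,"delta_pos":[1,0.67,0],"yaw":0.225},{"claw":1,"delta_pos":[1,0.67,0],"yaw":0.225},{"claw":1,"delta_pos":[1,0.67,0],"yaw":0.225},{"claw":1,"delta_pos":[1,0.67,0],"yaw":0.225},{"claw":1,"delta_pos":[1,0.67,0],"yaw":0},{"claw":1,"delta_pos":[1,0.67,0],"yaw":0}]' >/dev/null
python3 -m handwheel '[{"claw":0,"delta_pos":[1,0.67,0],"yaw":0},{"claw":0,"delta_pos":[1,0.67,0],"yaw":0},{"claw":0,"delta_pos":[1,0.67,0],"yaw":0},{"claw":0,"delta_pos":[1,0.67,0],"yaw":0},{"claw":0,"delta_pos":[1,0.67,0],"yaw":0},{"claw":0,"delta_pos":[1,0.67,0],"yaw":0},{"claw":0,"delta_pos":[1,0.67,0],"yaw":0},{"claw":0,"delta_pos":[1,0.67,0],"yaw":0},{"claw":0,"delta_pos":[0,0,0],"yaw":0},{"claw":0,"delta_pos":[0,0,0],"yaw":0},{"claw":0,"delta_pos":[0,0,0],"yaw":0}]'
python3 - <<'E'
from h import *
T,im=snap("wrist","w1")
for q in ("charger","switch_tip","pack_1"): find("wrist",T,q,5)
cv2.imwrite("pics/w1b.png",cv2.resize(im[:,:,::-1],(768,576)))
E
```

```text
clock: 3.2
tcp_pos: [0.4901, -0.2943, 0.2312]
ee_rot: [0.831, 0.557, -0.001, 0.0]
wrist_force: [0.2, -0.2, -0.5]
opening: -0.0
gripper_force: 0.0
wrist charger 0.74 [ 0.5434 -0.2666  0.0442] px [291. 125.]
wrist switch_tip 0.7 [ 0.5847 -0.1578  0.0649] px [291.  18.]
wrist pack_1 0.9 [ 0.3907 -0.3884  0.0604] px [211. 265.]
wrist pack_1 0.8 [ 0.5117 -0.3495  0.0796] px [294. 211.]
wrist pack_1 0.7 [ 0.566  -0.226   0.0778] px [301.  83.]
wrist pack_1 0.48 [ 0.2914 -0.4458  0.0697] px [167. 319.]
```

View pics/w1b.png

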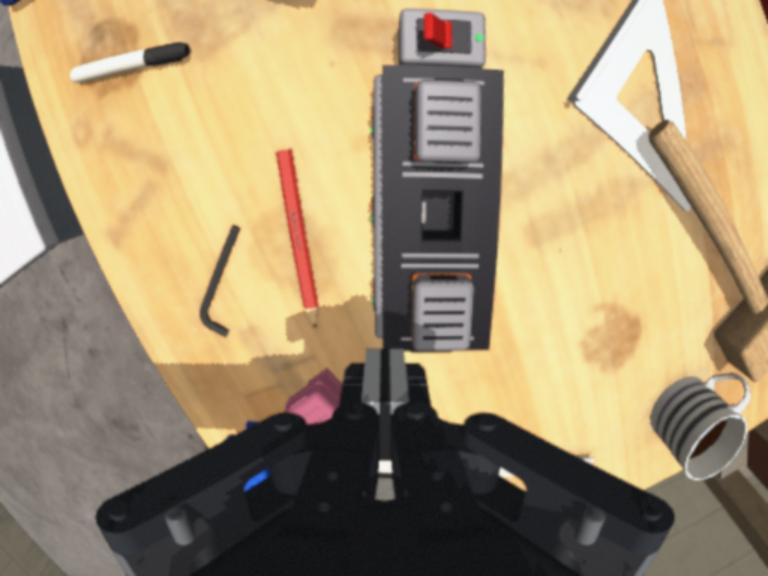

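The wrist view at 1.5x shows pack_1's cap top at (449,121), pack_3's at (443,313), the empty bay at (441,215) and the red switch leaning to the front at (436,30). I'll compute the charger pose from these.

```bash
python3 - <<'E'
from h import *
T=T_cam("wrist"); g=lambda u,v,z: ray("wrist",T,np.array([u,v])/1.5,z)[:2]
p1=g(449,121,.076);p3=g(443,313,.076);b2=g(441,215,.044)
print(p1,p3,b2,np.linalg.norm(p1-p3))
y=(p1-p3)/np.linalg.norm(p1-p3); print("yaw",np.arctan2(-y[0],y[1])); c=(p1+p3)/2
x=np.array([y[1],-y[0]])
for n,u,v,z in(("c1",383,66,.044),("c2",503,70,.044),("c3",489,350,.044),("c4",380,340,.044),("sw",436,16,.072),("hous",403,12,.044),("hous2",484,12,.044)):
    q=g(u,v,z)-c; print(n,np.round([q@x,q@y],4))
s=bot.get_state(); print(c, s["tcp_pos"], R.from_quat(s["ee_rot"]).as_matrix()[:2,:2], c+x*-.045+y*.136)
E
```

```text
[ 0.5661012  -0.22291666] [ 0.51452583 -0.3484503 ] [ 0.53976833 -0.28705373] 0.13571556978704755
yaw -0.3898238607973251
c1 [-0.0437  0.1099]
c2 [0.0451 0.1106]
c3 [ 0.0459 -0.1151]
c4 [-0.0462 -0.1047]
sw [-0.0082  0.1417]
hous [-0.0292  0.1523]
hous2 [0.031  0.1557]
[ 0.54031351 -0.28568348] [ 0.49040212 -0.29395423  0.23139953] [[ 0.37968309  0.92511658]
 [ 0.92511641 -0.37968318]] [ 0.55037306 -0.14278559]
```

```bash
python3 -m handwheel '[{"claw":0,"delta_pos":[0.57,1,0],"yaw":0},{"claw":0,"delta_pos":[0.46,1,0],"yaw":0},{"claw":0,"delta_pos":[0.36,1,0],"yaw":0},{"claw":0,"delta_pos":[0.36,1,0],"yaw":0},{"claw":0,"delta_pos":[0.36,1,-0.5],"yaw":0},{"claw":0,"delta_pos":[0.36,1,-1],"yaw":0},{"claw":0,"delta_pos":[0.36,1,-1],"yaw":0},{"claw":0,"delta_pos":[0.02,0.58,-1],"yaw":0},{"claw":0,"delta_pos":[0,0,-1],"yaw":0},{"claw":0,"delta_pos":[0,0,-1],"yaw":0},{"claw":0,"delta_pos":[0,0,-1],"yaw":0},{"claw":0,"delta_pos":[0,0,-1],"yaw":0}]' >/dev/null
python3 -m handwheel '[{"claw":0,"delta_pos":[0,0,-1],"yaw":0},{"claw":0,"delta_pos":[0,0,0],"yaw":0},{"claw":0,"delta_pos":[0,0,0],"yaw":0}]'
python3 - <<'E'
from h import *
T,im=snap("wrist","w2")
E
```

```text
clock: 4.9
tcp_pos: [0.5481, -0.1418, 0.0615]
ee_rot: [0.83, 0.557, -0.0, -0.0]
wrist_force: [-0.4, -0.6, 0.2]
opening: -0.0
gripper_force: 0.0
```

View pics/w2.png

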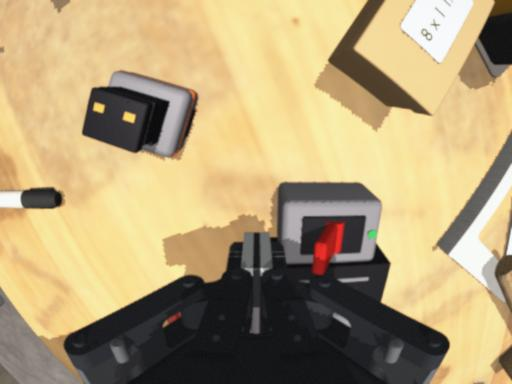

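The picture shows the shut fingertips at (257,240) in front of the paddle at (325,250), which leans to the front with the green light on. Pushing toward the charger's back.

```bash
python3 -m handwheel '[{"claw":0,"delta_pos":[0.37,-0.15,0],"yaw":0},{"claw":0,"delta_pos":[0.37,-0.15,0],"yaw":0},{"claw":0,"delta_pos":[0.37,-0.15,0],"yaw":0},{"claw":0,"delta_pos":[0.37,-0.15,0],"yaw":0},{"claw":0,"delta_pos":[0.37,-0.15,0],"yaw":0}]'
python3 -m handwheel '[{"claw":0,"delta_pos":[0.09,-0.04,0],"yaw":0},{"claw":0,"delta_pos":[0,0,0],"yaw":0}]'
python3 - <<'E'
from h import *
T,im=snap("wrist","w3"); cv2.imwrite("pics/w3b.png",cv2.resize(im[150:350,200:430,::-1],(690,600)))
E
```

```text
clock: 5.45
tcp_pos: [0.5866, -0.1565, 0.0623]
ee_rot: [0.83, 0.558, 0.001, 0.001]
wrist_force: [-1.6, 1.1, 0.4]
opening: -0.002
gripper_force: 0.5
clock: 5.65
tcp_pos: [0.5876, -0.1575, 0.0611]
ee_rot: [0.83, 0.558, 0.0, 0.0]
wrist_force: [-0.0, 0.1, -0.6]
opening: 0.002
gripper_force: 0.0
```

View pics/w3b.png

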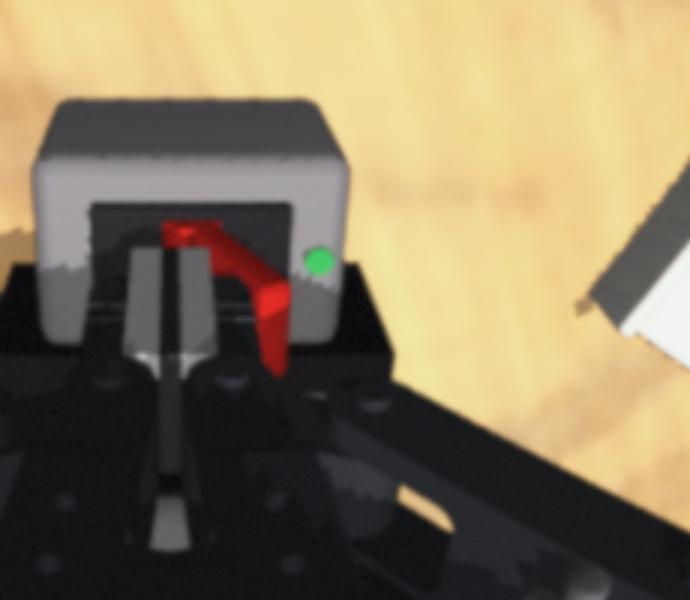

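The crop shows the paddle now leaning back, but there is no reaction force, so it may not be at its stop. I'll push on until it reacts.

```bash
python3 -m handwheel '[{"claw":0,"delta_pos":[0.14,-0.06,0],"yaw":0},{"claw":0,"delta_pos":[0.14,-0.06,0],"yaw":0},{"claw":0,"delta_pos":[0,0,0],"yaw":0}]' | grep -E "pos|force"
python3 -m handwheel '[{"claw":0,"delta_pos":[0.09,-0.04,0],"yaw":0},{"claw":0,"delta_pos":[0.09,-0.04,0],"yaw":0},{"claw":0,"delta_pos":[0,0,0],"yaw":0}]'| grep -E "pos|force"
```

```text
tcp_pos: [0.5893, -0.1584, 0.0607]
wrist_force: [-6.0, 1.6, 4.9]
gripper_force: 4.1
tcp_pos: [0.5896, -0.1585, 0.0606]
wrist_force: [-12.3, 4.1, 9.8]
gripper_force: 8.4
```

At the stop, with about 13 N of reaction. Backing off and going above pack_1 with the gripper open.

```bash
python3 -m handwheel '[{"claw":0,"delta_pos":[-0.46,0.19,0],"yaw":0},{"claw":0,"delta_pos":[-0.46,0.19,0],"yaw":0},{"claw":0,"delta_pos":[0,0,1],"yaw":0},{"claw":0,"delta_pos":[0,0,1],"yaw":0},{"claw":1,"delta_pos":[0,0,1],"yaw":0},{"claw":1,"delta_pos":[0,-1,1],"yaw":0},{"claw":1,"delta_pos":[0,-1,0],"yaw":0},{"claw":1,"delta_pos":[0,-1,0],"yaw":0},{"claw":1,"delta_pos":[0,-0.6,0],"yaw":0},{"claw":1,"delta_pos":[0,0,0],"yaw":0},{"claw":1,"delta_pos":[0,0,0],"yaw":0}]' 80
python3 - <<'E'
from h import *
T,im=snap("wrist","w4"); find("wrist",T,"pack_1"); find("wrist",T,"switch_tip")
s=bot.get_state(); print(np.array([.5669,-.2214,.047])-s["tcp_pos"])
cv2.imwrite("pics/w4b.png",im[:,:,::-1])
E
```

```text
clock: 7.4
tcp_pos: [0.5778, -0.2245, 0.141]
ee_rot: [0.83, 0.558, 0.0, -0.001]
wrist_force: [0.4, 0.6, -0.4]
opening: 0.999
gripper_force: 0.0
wrist pack_1 0.84 [ 0.5219 -0.3311  0.0707] px [244. 318.]
wrist pack_1 0.8 [ 0.2953 -0.4176  0.0456] px [126. 377.]
wrist pack_1 0.7 [ 0.5724 -0.2206  0.0774] px [247. 202.]
wrist pack_1 0.59 [ 0.5187 -0.0543  0.0323] px [122.  41.]
wrist switch_tip 0.9 [ 0.5979 -0.1666  0.0659] px [252. 120.]
[-0.0112355   0.00213642 -0.09426388]
```

View pics/w4b.png

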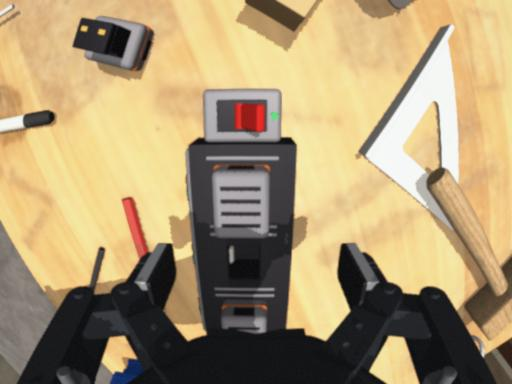

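The paddle at (250,117) leans to the back, so the charger is off. pack_1's cap is at (242,201).

```bash
python3 - <<'E'
from h import *
T=T_cam("wrist"); print(ray("wrist",T,(241.5,201),.076), bot.get_state()["tcp_pos"])
E
```

```text
[ 0.5688123  -0.21778081  0.076     ] [ 0.5781355  -0.22353642  0.14126388]
```

```bash
python3 -m handwheel '[{"claw":1,"delta_pos":[-0.5,0.17,0],"yaw":0},{"claw":1,"delta_pos":[0,0,-1],"yaw":0},{"claw":1,"delta_pos":[0,0,-1],"yaw":0},{"claw":1,"delta_pos":[0,0,-1],"yaw":0},{"claw":1,"delta_pos":[0,0,-1],"yaw":0},{"claw":1,"delta_pos":[0,0,-0.7],"yaw":0},{"claw":0,"delta_pos":[0,0,0],"yaw":0},{"claw":0,"delta_pos":[0,0,0],"yaw":0},{"claw":0,"delta_pos":[0,0,0],"yaw":0},{"claw":0,"delta_pos":[0,0,0],"yaw":0},{"claw":0,"delta_pos":[0,0,0],"yaw":0}]' 80
python3 -m handwheel '[{"claw":0,"delta_pos":[0,0,0.3],"yaw":0},{"claw":0,"delta_pos":[0,0,0.3],"yaw":0},{"claw":0,"delta_pos":[0,0,0.3],"yaw":0},{"claw":0,"delta_pos":[0,0,0.3],"yaw":0},{"claw":0,"delta_pos":[0,0,0.5],"yaw":0},{"claw":0,"delta_pos":[0,0,1],"yaw":0},{"claw":0,"delta_pos":[0,0,1],"yaw":0},{"claw":0,"delta_pos":[0,0,1],"yaw":0},{"claw":0,"delta_pos":[0,0,1],"yaw":0},{"claw":0,"delta_pos":[0,0,1],"yaw":0}]'
python3 -m handwheel '[{"claw":0,"delta_pos":[0,0,1],"yaw":0},{"claw":0,"delta_pos":[0,0,1],"yaw":0},{"claw":0,"delta_pos":[0,0,1],"yaw":0},{"claw":0,"delta_pos":[0,0,0],"yaw":0}]'
```

```text
clock: 8.65
tcp_pos: [0.5677, -0.2216, 0.049]
ee_rot: [0.83, 0.558, -0.0, -0.0]
wrist_force: [-4.1, 1.0, 6.4]
opening: 0.503
gripper_force: 85.1
clock: 9.65
tcp_pos: [0.5683, -0.2224, 0.1837]
ee_rot: [0.83, 0.558, 0.001, 0.001]
wrist_force: [0.4, 0.5, -1.9]
opening: 0.503
gripper_force: 84.0
clock: 10.05
tcp_pos: [0.5703, -0.2226, 0.2463]
ee_rot: [0.83, 0.558, 0.003, 0.004]
wrist_force: [0.3, 0.4, -1.1]
opening: 0.5
gripper_force: 84.1
```

pack_1 is out and held. Estimating the chest pose from the top picture's rim corners.

```bash
python3 - <<'E'
from h import *
T=T_cam("top"); S=800/270
g=lambda u,v,z: ray("top",T,(120+u/S,130+v/S),z)[:2]
for n,u,v,z in(("FL",63,281,.105),("FR",291,216,.105),("BL",33,168,.105),("BR",252,102,.105),("pin",104,286,.115),("stap",182,264,.071),("lidL",0,128,.257),("lidR",240,60,.257)): print(n,np.round(g(u,v,z),4))
E
```

```text
FL [0.4209 0.3731]
FR [0.4751 0.0828]
BL [0.5693 0.4047]
BR [0.6283 0.121 ]
pin [0.4081 0.3201]
stap [0.4331 0.2292]
lidL [0.5838 0.3999]
lidR [0.6383 0.1154]
```

```bash
python3 -m handwheel '[{"claw":0,"delta_pos":[-0.1,1,0],"yaw":0.225},{"claw":0,"delta_pos":[-0.1,1,0],"yaw":0.225},{"claw":0,"delta_pos":[-0.1,1,0],"yaw":0.225},{"claw":0,"delta_pos":[-0.1,1,0],"yaw":0.225},{"claw":0,"delta_pos":[-0.1,1,0],"yaw":0.225},{"claw":0,"delta_pos":[-0.1,1,0],"yaw":0},{"claw":0,"delta_pos":[-0.1,1,0],"yaw":0},{"claw":0,"delta_pos":[-0.1,1,0],"yaw":0},{"claw":0,"delta_pos":[-0.1,1,0],"yaw":0},{"claw":0,"delta_pos":[-0.1,1,0],"yaw":0},{"claw":0,"delta_pos":[-0.1,1,0],"yaw":0}]' >/dev/null
python3 -m handwheel '[{"claw":0,"delta_pos":[-0.1,1,0],"yaw":0},{"claw":0,"delta_pos":[-0.1,1,0],"yaw":0},{"claw":0,"delta_pos":[-0.1,1,0],"yaw":0},{"claw":0,"delta_pos":[-0.1,1,0],"yaw":0},{"claw":0,"delta_pos":[0,1,0],"yaw":0},{"claw":0,"delta_pos":[0,1,0],"yaw":0},{"claw":0,"delta_pos":[0,1,0],"yaw":0},{"claw":0,"delta_pos":[0,0,0],"yaw":0},{"claw":0,"delta_pos":[0,0,0],"yaw":0}]'
python3 - <<'E'
from h import *
T,im=snap("wrist","w5"); 
for q in("chest","staple_eye","pin","hasp_end","lid_edge"): find("wrist",T,q,2)
cv2.imwrite("pics/w5b.png",cv2.resize(im[:,:,::-1],(768,576)))
print(bot.get_state()["joints"])
E
```

```text
clock: 12.05
tcp_pos: [0.5374, 0.1378, 0.2409]
ee_rot: [0.632, 0.775, -0.001, 0.0]
wrist_force: [0.3, -1.1, -2.0]
opening: 0.5
gripper_force: 84.2
wrist chest 0.69 [0.5941 0.2184 0.1043] px [331. 109.]
wrist staple_eye 0.87 [0.5974 0.2253 0.1089] px [338. 103.]
wrist hasp_end 0.67 [0.6322 0.2708 0.246 ] px [473.  57.]
[ 0.17340224  0.38157357 -0.62900233  1.46047151  0.22587548  1.37261065
 -0.26600119]
```

View pics/w5b.png

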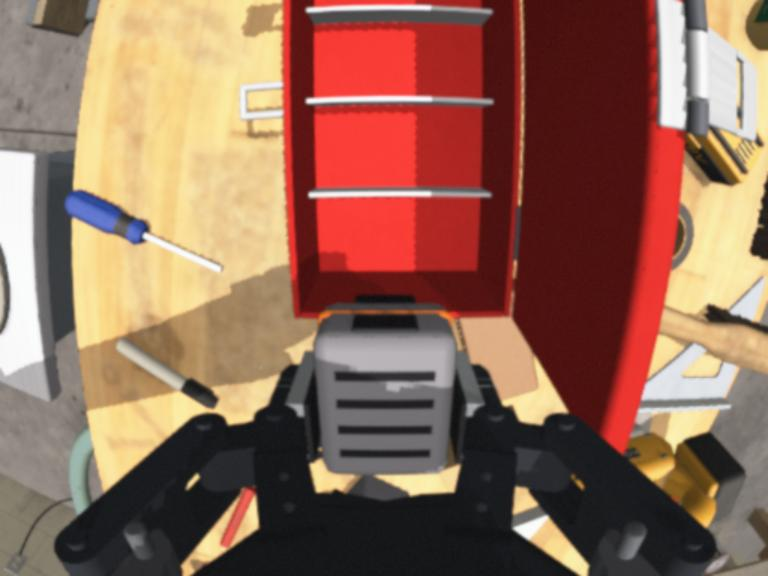

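The wrist view at 1.5x shows the rim's near corners at (297,317) and (510,317), divider tops at v=193 and 101, and the staple at (243..285,101). Tool and chest yaw look almost aligned.

```bash
python3 - <<'E'
from h import *
T=T_cam("wrist"); g=lambda u,v,z: ray("wrist",T,np.array([u,v])/1.5,z)[:2]
a,b=g(297,317,.105),g(510,317,.105); d1l,d1r=g(308,193,.045),g(491,193,.045); d2l,d2r=g(306,101,.045),g(493,101,.045)
st=[g(243,86,.07),g(241,118,.07)]
for n,p in(("a",a),("b",b),("d1l",d1l),("d1r",d1r),("d2l",d2l),("d2r",d2r),("st",st[0]),("st",st[1])): print(n,np.round(p,4))
an=lambda v:np.arctan2(v[1],v[0])
print("yaws",an(b-a),an(d1r-d1l),an(d2r-d2l), an((d2l+d2r-d1l-d1r))-np.pi/2)
print("widths",np.linalg.norm(b-a),np.linalg.norm(d1r-d1l),np.linalg.norm(d2l+d2r-d1l-d1r)/2)
w=.2
# joint fit: corners model
from scipy.optimize import least_squares
M=[(-.075,-.15),(.075,-.15),(-.07,-.0725),(.07,-.0725),(-.07,0),(.07,0)];P=[a,b,d1l,d1r,d2l,d2r]
f=lambda q:np.concatenate([R.from_euler('z',q[2]).as_matrix()[:2,:2]@m+q[:2]-p for m,p in zip(M,P)])
r=least_squares(f,[.52,.24,.2]); print(r.x, np.round(r.fun.reshape(-1,2),4))
print(R.from_quat(bot.get_state()["ee_rot"]).as_euler('zyx'))
E
```

```text
a [0.4866 0.0888]
b [0.6316 0.1178]
d1l [0.4726 0.1653]
d1r [0.6112 0.194 ]
d2l [0.4584 0.2349]
d2r [0.5965 0.2643]
st [0.4152 0.2382]
st [0.418  0.2149]
yaws 0.19699222666845584 0.20440909643703276 0.2093491723622073 0.20361142957867684
widths 0.14788492609395767 0.1415231106645099 0.0714264908839977
[0.52755142 0.25006943 0.20753011] [[-0.0016 -0.001 ]
 [ 0.0002  0.001 ]
 [ 0.0014 -0.0006]
 [-0.0002 -0.0004]
 [ 0.0007  0.0007]
 [-0.0005  0.0002]]
[-1.77057777e+00  3.08268555e-05  3.14105676e+00]
```

Placing pack_1 in the compartment at y -109.

```bash
python3 -m handwheel '[{"claw":0,"delta_pos":[0.62,0.28,0],"yaw":0},{"claw":0,"delta_pos":[0,0,-1],"yaw":0},{"claw":0,"delta_pos":[0,0,-1],"yaw":0},{"claw":0,"delta_pos":[0,0,-1],"yaw":0},{"claw":0,"delta_pos":[0,0,-1],"yaw":0},{"claw":0,"delta_pos":[0,0,-1],"yaw":0},{"claw":0,"delta_pos":[0,0,-1],"yaw":0},{"claw":0,"delta_pos":[0,0,-1],"yaw":0},{"claw":0,"delta_pos":[0,0,-1],"yaw":0},{"claw":0,"delta_pos":[0,0,-0.5],"yaw":0},{"claw":0,"delta_pos":[0,0,0],"yaw":0},{"claw":0,"delta_pos":[0,0,0],"yaw":0}]'
```

```text
clock: 13.55
tcp_pos: [0.5508, 0.1435, 0.072]
ee_rot: [0.633, 0.775, 0.0, 0.0]
wrist_force: [0.4, -0.1, -2.4]
opening: 0.502
gripper_force: 84.3
```

```bash
python3 -m handwheel '[{"claw":0,"delta_pos":[0,0,-0.6],"yaw":0},{"claw":0,"delta_pos":[0,0,-0.55],"yaw":0},{"claw":0,"delta_pos":[0,0,0],"yaw":0}]'
python3 -m handwheel '[{"claw":0.8,"delta_pos":[0,0,0],"yaw":0},{"claw":0.8,"delta_pos":[0,0,0],"yaw":0},{"claw":0.8,"delta_pos":[0,0,0],"yaw":0},{"claw":0.8,"delta_pos":[0,0,0.5],"yaw":0},{"claw":0.8,"delta_pos":[0,0,1],"yaw":0},{"claw":0.8,"delta_pos":[0,0,1],"yaw":0},{"claw":0.8,"delta_pos":[0,0,1],"yaw":0},{"claw":0.8,"delta_pos":[0,0,1],"yaw":0},{"claw":0.8,"delta_pos":[0,0,1],"yaw":0},{"claw":0.8,"delta_pos":[0,0,1],"yaw":0},{"claw":0.8,"delta_pos":[0,0,0],"yaw":0}]'
```

```text
clock: 13.85
tcp_pos: [0.549, 0.1428, 0.0465]
ee_rot: [0.632, 0.775, -0.001, -0.001]
wrist_force: [-0.1, 0.1, -2.1]
opening: 0.5
gripper_force: 84.1
clock: 14.95
tcp_pos: [0.5525, 0.1448, 0.1826]
ee_rot: [0.632, 0.775, 0.003, 0.002]
wrist_force: [0.7, 0.3, -0.3]
opening: 0.801
gripper_force: 0.0
```

```bash
python3 -m handwheel '[{"claw":1,"delta_pos":[0,-1,0],"yaw":0},{"claw":1,"delta_pos":[0,-1,0],"yaw":0},{"claw":1,"delta_pos":[0,-1,0],"yaw":0},{"claw":1,"delta_pos":[0,-1,0],"yaw":0},{"claw":1,"delta_pos":[0,-1,0],"yaw":0},{"claw":1,"delta_pos":[0,-1,0],"yaw":-0.225},{"claw":1,"delta_pos":[0,-1,0],"yaw":-0.225},{"claw":1,"delta_pos":[0,-1,0],"yaw":-0.225},{"claw":1,"delta_pos":[0,-1,0],"yaw":-0.225},{"claw":1,"delta_pos":[0,-1,0],"yaw":-0.225},{"claw":1,"delta_pos":[0,-1,0],"yaw":0},{"claw":1,"delta_pos":[0,-1,0],"yaw":0}]' >/dev/null
python3 -m handwheel '[{"claw":1,"delta_pos":[-0.15,-1,0],"yaw":0},{"claw":1,"delta_pos":[-0.15,-1,0],"yaw":0},{"claw":1,"delta_pos":[-0.15,-1,0],"yaw":0},{"claw":1,"delta_pos":[-0.15,-1,0],"yaw":0},{"claw":1,"delta_pos":[-0.15,-1,0],"yaw":0},{"claw":1,"delta_pos":[-0.15,-1,0],"yaw":0},{"claw":1,"delta_pos":[-0.15,-1,0],"yaw":0},{"claw":1,"delta_pos":[-0.15,-1,0],"yaw":0},{"claw":1,"delta_pos":[-0.15,-1,0],"yaw":0},{"claw":1,"delta_pos":[-0.15,-0.5,0],"yaw":0},{"claw":1,"delta_pos":[0,0,0],"yaw":0},{"claw":1,"delta_pos":[0,0,0],"yaw":0}]'
python3 - <<'E'
from h import *
T,im=snap("wrist","w6"); find("wrist",T,"pack_1",5); s=bot.get_state(); print(np.array([.5145,-.35,.048])-s["tcp_pos"])
E
```

```text
clock: 17.35
tcp_pos: [0.5203, -0.2853, 0.1781]
ee_rot: [0.83, 0.558, 0.0, -0.001]
wrist_force: [-0.5, 0.9, 0.2]
opening: 1.001
gripper_force: 0.0
wrist pack_1 0.81 [ 0.5134 -0.3456  0.0779] px [273. 248.]
wrist pack_1 0.79 [ 0.3918 -0.4022  0.0662] px [191. 315.]
wrist pack_1 0.7 [ 0.2741 -0.4353  0.0703] px [129. 350.]
[-0.00631402 -0.06545673 -0.13035998]
```

```bash
python3 -m handwheel '[{"claw":1,"delta_pos":[-0.08,-0.8,0],"yaw":0},{"claw":1,"delta_pos":[-0.08,-0.8,0],"yaw":0},{"claw":1,"delta_pos":[-0.08,-0.8,0],"yaw":0},{"claw":1,"delta_pos":[-0.08,-0.75,0],"yaw":0},{"claw":1,"delta_pos":[0,0,-1],"yaw":0},{"claw":1,"delta_pos":[0,0,-1],"yaw":0},{"claw":1,"delta_pos":[0,0,-1],"yaw":0},{"claw":1,"delta_pos":[0,0,-1],"yaw":0},{"claw":1,"delta_pos":[0,0,-1],"yaw":0},{"claw":1,"delta_pos":[0,0,-0.8],"yaw":0},{"claw":1,"delta_pos":[0,0,0],"yaw":0}]'
python3 - <<'E'
from h import *
T,im=snap("wrist","w7"); find("wrist",T,"pack_1",3)
E
```

```text
clock: 18.55
tcp_pos: [0.5112, -0.3499, 0.0592]
ee_rot: [0.83, 0.557, -0.001, -0.003]
wrist_force: [-0.7, 0.6, -0.6]
opening: 0.999
gripper_force: 0.0
wrist pack_1 0.79 [ 0.513  -0.3425  0.076 ] px [253. 249.]
wrist pack_1 0.7 [ 0.306  -0.447   0.0448] px [103. 375.]
wrist pack_1 0.62 [ 0.3831 -0.4026  0.0664] px [126. 355.]
```

```bash
python3 -m handwheel '[{"claw":1,"delta_pos":[0.1,0.1,-0.55],"yaw":0},{"claw":0,"delta_pos":[0,0,0],"yaw":0},{"claw":0,"delta_pos":[0,0,0],"yaw":0},{"claw":0,"delta_pos":[0,0,0],"yaw":0},{"claw":0,"delta_pos":[0,0,0],"yaw":0},{"claw":0,"delta_pos":[0,0,0],"yaw":0}]' 80
python3 -m handwheel '[{"claw":0,"delta_pos":[0,0,0.3],"yaw":0},{"claw":0,"delta_pos":[0,0,0.3],"yaw":0},{"claw":0,"delta_pos":[0,0,0.3],"yaw":0},{"claw":0,"delta_pos":[0,0,0.3],"yaw":0},{"claw":0,"delta_pos":[0,0,0.5],"yaw":0},{"claw":0,"delta_pos":[0,0,1],"yaw":0},{"claw":0,"delta_pos":[0,0,1],"yaw":0},{"claw":0,"delta_pos":[0,0,1],"yaw":0},{"claw":0,"delta_pos":[0,0,1],"yaw":0},{"claw":0,"delta_pos":[0,0,1],"yaw":0},{"claw":0,"delta_pos":[0,0,1],"yaw":0},{"claw":0,"delta_pos":[0,0,1],"yaw":0}]'
```

```text
clock: 19.25
tcp_pos: [0.516, -0.3477, 0.0522]
ee_rot: [0.83, 0.558, 0.0, 0.0]
wrist_force: [-1.3, 0.8, 3.6]
opening: 0.498
gripper_force: 83.8
clock: 20.45
tcp_pos: [0.5154, -0.3472, 0.2271]
ee_rot: [0.83, 0.558, -0.0, 0.0]
wrist_force: [-0.4, -0.6, -2.3]
opening: 0.499
gripper_force: 83.2
```

```bash
python3 -m handwheel '[{"claw":0,"delta_pos":[0.035,1,0.5],"yaw":0.225},{"claw":0,"delta_pos":[0.035,1,0],"yaw":0.225},{"claw":0,"delta_pos":[0.035,1,0],"yaw":0.225},{"claw":0,"delta_pos":[0.035,1,0],"yaw":0.225},{"claw":0,"delta_pos":[0.035,1,0],"yaw":0.225},{"claw":0,"delta_pos":[0.035,1,0],"yaw":0},{"claw":0,"delta_pos":[0.035,1,0],"yaw":0},{"claw":0,"delta_pos":[0.035,1,0],"yaw":0},{"claw":0,"delta_pos":[0.035,1,0],"yaw":0},{"claw":0,"delta_pos":[0.035,1,0],"yaw":0},{"claw":0,"delta_pos":[0.035,1,0],"yaw":0},{"claw":0,"delta_pos":[0.035,1,0],"yaw":0}]' | grep -E "open|force"
python3 -m handwheel '[{"claw":0,"delta_pos":[0.035,1,0],"yaw":0},{"claw":0,"delta_pos":[0.035,1,0],"yaw":0},{"claw":0,"delta_pos":[0.035,1,0],"yaw":0},{"claw":0,"delta_pos":[0.035,1,0],"yaw":0},{"claw":0,"delta_pos":[0.035,1,0],"yaw":0},{"claw":0,"delta_pos":[0.035,1,0],"yaw":0},{"claw":0,"delta_pos":[0.035,1,0],"yaw":0},{"claw":0,"delta_pos":[0.035,1,0],"yaw":0},{"claw":0,"delta_pos":[0.035,1,0],"yaw":0},{"claw":0,"delta_pos":[0.035,1,0],"yaw":0},{"claw":0,"delta_pos":[0.035,1,0],"yaw":0},{"claw":0,"delta_pos":[0.035,1,0],"yaw":0}]' | grep -E "open|force"
python3 -m handwheel '[{"claw":0,"delta_pos":[0.035,1,0],"yaw":0},{"claw":0,"delta_pos":[0.035,1,0],"yaw":0},{"claw":0,"delta_pos":[0.035,1,0],"yaw":0},{"claw":0,"delta_pos":[0.035,1,0],"yaw":0},{"claw":0,"delta_pos":[0,0,0],"yaw":0},{"claw":0,"delta_pos":[0,0,0],"yaw":0}]'
```

```text
wrist_force: [-1.1, 0.4, -1.9]
opening: 0.496
gripper_force: 83.4
wrist_force: [0.2, -0.4, -0.8]
opening: 0.501
gripper_force: 83.4
clock: 23.45
tcp_pos: [0.5351, 0.2121, 0.2359]
ee_rot: [0.632, 0.775, -0.0, 0.001]
wrist_force: [0.0, -0.7, -1.7]
opening: 0.498
gripper_force: 83.4
```

```bash
python3 -m handwheel '[{"claw":0,"delta_pos":[0,0.13,-1],"yaw":0},{"claw":0,"delta_pos":[0,0,-1],"yaw":0},{"claw":0,"delta_pos":[0,0,-1],"yaw":0},{"claw":0,"delta_pos":[0,0,-1],"yaw":0},{"claw":0,"delta_pos":[0,0,-1],"yaw":0},{"claw":0,"delta_pos":[0,0,-1],"yaw":0},{"claw":0,"delta_pos":[0,0,-1],"yaw":0},{"claw":0,"delta_pos":[0,0,-1],"yaw":0},{"claw":0,"delta_pos":[0,0,-0.5],"yaw":0},{"claw":0,"delta_pos":[0,0,-0.5],"yaw":0},{"claw":0,"delta_pos":[0,0,0],"yaw":0},{"claw":0,"delta_pos":[0,0,0],"yaw":0}]'
```

```text
clock: 24.65
tcp_pos: [0.5359, 0.215, 0.0559]
ee_rot: [0.632, 0.775, 0.0, 0.0]
wrist_force: [0.4, 0.5, -0.7]
opening: 0.502
gripper_force: 83.5
```

```bash
python3 -m handwheel '[{"claw":0,"delta_pos":[0,0,-0.25],"yaw":0},{"claw":0,"delta_pos":[0,0,0],"yaw":0},{"claw":0.8,"delta_pos":[0,0,0],"yaw":0},{"claw":0.8,"delta_pos":[0,0,0],"yaw":0},{"claw":0.8,"delta_pos":[0,0,0],"yaw":0},{"claw":0.8,"delta_pos":[0,0,0.5],"yaw":0},{"claw":0.8,"delta_pos":[0,0,1],"yaw":0},{"claw":0.8,"delta_pos":[0,0,1],"yaw":0},{"claw":0.8,"delta_pos":[0,0,1],"yaw":0},{"claw":0.8,"delta_pos":[0,0,1],"yaw":0},{"claw":0.8,"delta_pos":[0,0,1],"yaw":0},{"claw":0.8,"delta_pos":[0,0,1],"yaw":0}]' >/dev/null
python3 -m handwheel '[{"claw":0.8,"delta_pos":[0,-1,0.5],"yaw":0},{"claw":0.8,"delta_pos":[-0.1,-1,0],"yaw":0},{"claw":0.8,"delta_pos":[-0.1,-1,0],"yaw":0},{"claw":0.8,"delta_pos":[-0.1,-1,0],"yaw":0},{"claw":0.8,"delta_pos":[-0.1,-1,0],"yaw":0},{"claw":0.8,"delta_pos":[-0.1,-1,0],"yaw":0},{"claw":0.8,"delta_pos":[-0.1,-1,0],"yaw":0},{"claw":0.8,"delta_pos":[-0.1,-1,0],"yaw":0},{"claw":0.8,"delta_pos":[-0.1,-1,0],"yaw":0},{"claw":0.8,"delta_pos":[-0.1,-1,0],"yaw":0},{"claw":0.8,"delta_pos":[-0.1,-1,0],"yaw":0},{"claw":0.8,"delta_pos":[-0.1,-1,0],"yaw":0}]' >/dev/null
python3 -m handwheel '[{"claw":0.8,"delta_pos":[0,-0.5,0],"yaw":0},{"claw":0.8,"delta_pos":[0,0,0],"yaw":0},{"claw":0.8,"delta_pos":[0,0,0],"yaw":0}]'
python3 - <<'E'
from h import *
for n in("scene","wrist"):
    T,im=snap(n,n+"8"); find(n,T,"pack_4",6)
cv2.imwrite("pics/w8b.png",cv2.resize(im[:,:,::-1],(768,576)))
E
```

```text
clock: 27.35
tcp_pos: [0.5136, -0.0337, 0.1907]
ee_rot: [0.632, 0.775, 0.001, -0.0]
wrist_force: [0.4, 0.2, 0.4]
opening: 0.798
gripper_force: 0.0
scene pack_4 0.79 [0.5366 0.1396 0.07  ] px [190. 225.]
scene pack_4 0.78 [ 0.369  -0.3917  0.0674] px [340. 153.]
scene pack_4 0.74 [0.522  0.217  0.0713] px [173. 246.]
scene pack_4 0.71 [ 0.2744 -0.4297  0.0614] px [371. 160.]
scene pack_4 0.54 [ 0.5202 -0.0024  0.0333] px [229. 206.]
scene pack_4 0.24 [0.5729 0.283  0.0936] px [139. 247.]
wrist pack_4 0.85 [ 0.3817 -0.3892  0.0478] px [133. 367.]
wrist pack_4 0.56 [0.554  0.1261 0.075 ] px [338.  22.]
```

View pics/w8b.png

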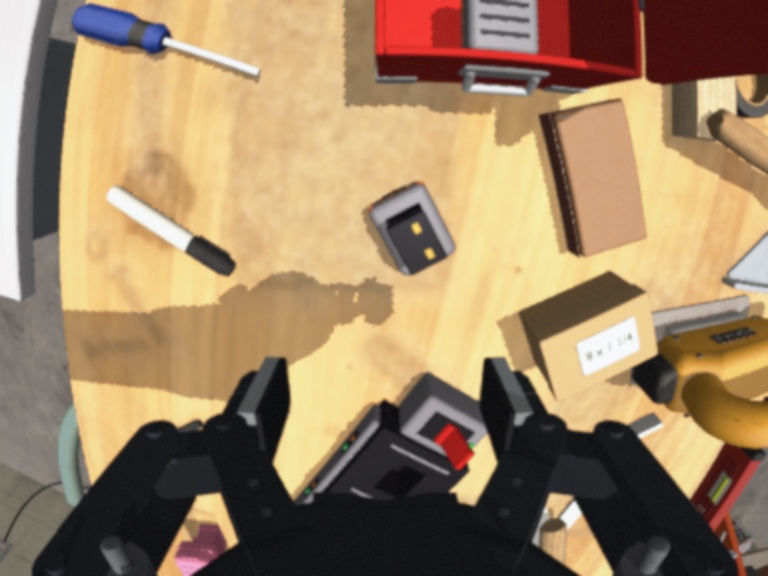

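pack_4 was knocked aside: it now stands at (412,235) of the 1.5x view, stem up, near (0.52, 0.0). pack_1's cap shows inside the chest. I'll enlarge pack_4.

```bash
python3 -c "
import cv2
a=cv2.imread('pics/wrist8.png')[110:195,230:320]; cv2.imwrite('pics/w8c.png',cv2.resize(a,(630,595),interpolation=cv2.INTER_CUBIC))"
```

```text
(no output)
```

View pics/w8c.png

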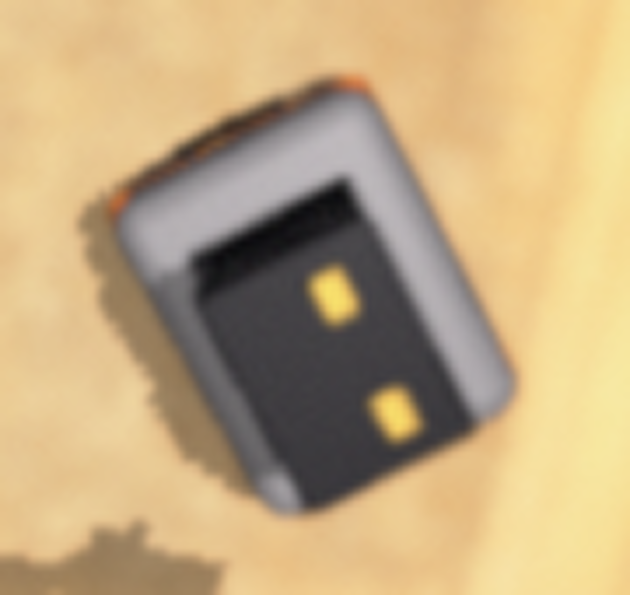

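The crop shows the stem's top face with corners (200,300), (365,222), (475,425) and (302,508).

```bash
python3 - <<'E'
from h import *
T=T_cam("wrist"); P=[ray("wrist",T,(230+u/7,110+v/7),.068)[:2] for u,v in((200,300),(365,222),(475,425),(302,508))]
P=np.array(P); print(P, [np.linalg.norm(P[i]-P[(i+1)%4]) for i in range(4)])
an=lambda v:np.degrees(np.arctan2(v[1],v[0])); print("c",P.mean(0),"short dir",an(P[1]-P[0]),an(P[2]-P[3]),"long",an(P[2]-P[1]),an(P[3]-P[0]))
s=bot.get_state(); print("tooly",an(R.from_quat(s["ee_rot"]).as_matrix()[:2,1]), s["tcp_pos"], s["joints"])
E
```

```text
[[ 0.51036699 -0.00660143]
 [ 0.52913973  0.00790865]
 [ 0.54963246 -0.01557802]
 [ 0.52954091 -0.03155735]] [np.float64(0.023726745574650827), np.float64(0.031170099101931917), np.float64(0.0256711776088374), np.float64(0.031471205936857045)]
c [ 0.52967002 -0.01145704] short dir 37.70163082553698 38.49613941481964 long -48.894460712867904 -52.464507812984166
tooly 11.689765905802858 [ 0.51347725 -0.03341367  0.19043231] [ 0.50861587  0.32379766 -0.60643203  1.65627616  0.19349693  1.2220468
  0.06414931]
```

```bash
python3 -m handwheel '[{"claw":0.7,"delta_pos":[0.41,0.55,0],"yaw":0.225},{"claw":0.7,"delta_pos":[0.41,0.55,0],"yaw":0.225},{"claw":0.7,"delta_pos":[0,0,-1],"yaw":0.225},{"claw":0.7,"delta_pos":[0,0,-1],"yaw":0.225},{"claw":0.7,"delta_pos":[0,0,-1],"yaw":0},{"claw":0.7,"delta_pos":[0,0,-1],"yaw":0},{"claw":0.7,"delta_pos":[0,0,-0.5],"yaw":0},{"claw":0.7,"delta_pos":[0,0,0],"yaw":0},{"claw":0.7,"delta_pos":[0,0,0],"yaw":0}]'
python3 - <<'E'
from h import *
T,im=snap("wrist","w9"); find("wrist",T,"pack_4",3)
cv2.imwrite("pics/w9b.png",im[:,:,::-1])
E
```

```text
clock: 28.45
tcp_pos: [0.5304, -0.0125, 0.1009]
ee_rot: [0.434, 0.901, 0.0, 0.0]
wrist_force: [0.2, 0.1, 0.1]
opening: 0.698
gripper_force: 0.0
wrist pack_4 0.96 [ 0.5248 -0.003   0.0426] px [258. 192.]
wrist pack_4 0.85 [0.548  0.1377 0.0737] px [427.  64.]
wrist pack_4 0.64 [ 0.675  -0.0555  0.0635] px [351. 340.]
```

View pics/w9b.png

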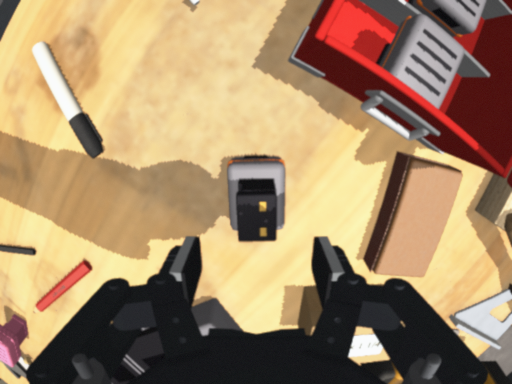

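Well aligned: the stem top is at (257,215), centred between the fingers. I'll descend the remaining 64 mm and grip.

```bash
python3 - <<'E'
from h import *
T=T_cam("wrist"); print(ray("wrist",T,(257,215),.068), bot.get_state()["tcp_pos"])
E
python3 -m handwheel '[{"claw":0.7,"delta_pos":[0,0,-1],"yaw":0},{"claw":0.7,"delta_pos":[0,0,-1],"yaw":0},{"claw":0.7,"delta_pos":[0,0,-0.9],"yaw":0},{"claw":0.7,"delta_pos":[0,0,0],"yaw":0},{"claw":0.7,"delta_pos":[0,0,0],"yaw":0}]'
```

```text
[ 0.52890884 -0.00934029  0.068     ] [ 0.53082933 -0.01260351  0.10150756]
clock: 29.05
tcp_pos: [0.5304, -0.0129, 0.0432]
ee_rot: [0.434, 0.901, 0.0, 0.001]
wrist_force: [-0.6, 0.2, 0.3]
opening: 0.697
gripper_force: 0.0
```

```bash
python3 -m handwheel '[{"claw":0.7,"delta_pos":[-0.05,0.13,-0.27],"yaw":0},{"claw":0,"delta_pos":[0,0,0],"yaw":0},{"claw":0,"delta_pos":[0,0,0],"yaw":0},{"claw":0,"delta_pos":[0,0,0],"yaw":0},{"claw":0,"delta_pos":[0,0,0],"yaw":0},{"claw":0,"delta_pos":[0,0,0],"yaw":0},{"claw":0,"delta_pos":[0,0,0],"yaw":0}]' 80
python3 -m handwheel '[{"claw":0,"delta_pos":[0,0,0.5],"yaw":0},{"claw":0,"delta_pos":[0,0,1],"yaw":0},{"claw":0,"delta_pos":[0,0,1],"yaw":0},{"claw":0,"delta_pos":[0,0,1],"yaw":0},{"claw":0,"delta_pos":[0,0,1],"yaw":0},{"claw":0,"delta_pos":[0,0,1],"yaw":0},{"claw":0,"delta_pos":[0,0,1],"yaw":0},{"claw":0,"delta_pos":[0,0,1],"yaw":0},{"claw":0,"delta_pos":[0,0,0],"yaw":0}]'
```

```text
clock: 29.75
tcp_pos: [0.5294, -0.0102, 0.0376]
ee_rot: [0.434, 0.901, 0.0, 0.001]
wrist_force: [-1.0, -0.0, 4.6]
opening: 0.292
gripper_force: 79.0
clock: 30.65
tcp_pos: [0.5304, -0.0101, 0.1894]
ee_rot: [0.434, 0.901, 0.001, 0.002]
wrist_force: [1.1, 0.8, -2.2]
opening: 0.291
gripper_force: 78.6
```

```bash
python3 -m handwheel '[{"claw":0,"delta_pos":[-0.035,1,0.5],"yaw":-0.225},{"claw":0,"delta_pos":[-0.035,1,0],"yaw":-0.225},{"claw":0,"delta_pos":[-0.035,1,0],"yaw":-0.225},{"claw":0,"delta_pos":[-0.035,1,0],"yaw":-0.225},{"claw":0,"delta_pos":[-0.035,1,0],"yaw":0},{"claw":0,"delta_pos":[-0.035,1,0],"yaw":0},{"claw":0,"delta_pos":[-0.035,1,0],"yaw":0},{"claw":0,"delta_pos":[-0.035,1,0],"yaw":0},{"claw":0,"delta_pos":[-0.035,1,0],"yaw":0},{"claw":0,"delta_pos":[-0.035,1,0],"yaw":0},{"claw":0,"delta_pos":[-0.035,1,0],"yaw":0},{"claw":0,"delta_pos":[-0.035,1,0],"yaw":0}]' >/dev/null
python3 -m handwheel '[{"claw":0,"delta_pos":[-0.035,1,0],"yaw":0},{"claw":0,"delta_pos":[-0.035,1,0],"yaw":0},{"claw":0,"delta_pos":[0,0.75,0],"yaw":0},{"claw":0,"delta_pos":[0,0,-0.5],"yaw":0},{"claw":0,"delta_pos":[0,0,-1],"yaw":0},{"claw":0,"delta_pos":[0,0,-1],"yaw":0},{"claw":0,"delta_pos":[0,0,0],"yaw":0},{"claw":0,"delta_pos":[0,0,0],"yaw":0}]'
```

```text
clock: 32.65
tcp_pos: [0.5189, 0.2831, 0.146]
ee_rot: [0.633, 0.774, -0.001, -0.0]
wrist_force: [0.2, 0.2, -2.1]
opening: 0.292
gripper_force: 78.6
```

```bash
python3 -m handwheel '[{"claw":0,"delta_pos":[0.07,0.1,-1],"yaw":0},{"claw":0,"delta_pos":[0,0,-1],"yaw":0},{"claw":0,"delta_pos":[0,0,-1],"yaw":0},{"claw":0,"delta_pos":[0,0,-1],"yaw":0},{"claw":0,"delta_pos":[0,0,-0.5],"yaw":0},{"claw":0,"delta_pos":[0,0,0],"yaw":0},{"claw":0,"delta_pos":[0,0,-0.4],"yaw":0},{"claw":0,"delta_pos":[0,0,0],"yaw":0}]'
python3 -m handwheel '[{"claw":0.6,"delta_pos":[0,0,0],"yaw":0},{"claw":0.6,"delta_pos":[0,0,0],"yaw":0},{"claw":0.6,"delta_pos":[0,0,0],"yaw":0},{"claw":0.6,"delta_pos":[0,0,0.5],"yaw":0},{"claw":0.6,"delta_pos":[0,0,1],"yaw":0},{"claw":0.6,"delta_pos":[0,0,1],"yaw":0},{"claw":0.6,"delta_pos":[0,0,1],"yaw":0},{"claw":0.6,"delta_pos":[0,0,1],"yaw":0},{"claw":0.6,"delta_pos":[0,0,1],"yaw":0},{"claw":0.6,"delta_pos":[0,0,1],"yaw":0}]'
python3 - <<'E'
from h import *
T,im=snap("scene","s10")
cv2.imwrite("pics/s10b.png",cv2.resize(im[170:340,70:310,::-1],(768,544)))
find("scene",T,"hasp_end");find("scene",T,"lid_edge");find("scene",T,"pin")
E
```

```text
clock: 33.45
tcp_pos: [0.5206, 0.2867, 0.0491]
ee_rot: [0.632, 0.775, 0.0, 0.0]
wrist_force: [0.7, -0.2, -1.4]
opening: 0.295
gripper_force: 78.6
clock: 34.45
tcp_pos: [0.5205, 0.2869, 0.1809]
ee_rot: [0.632, 0.775, 0.001, 0.0]
wrist_force: [-0.2, -0.9, -0.1]
opening: 0.6
gripper_force: 0.0
scene hasp_end 0.7 [0.6566 0.2826 0.2304] px [104. 194.]
scene hasp_end 0.69 [0.5202 0.2129 0.0716] px [175. 245.]
scene lid_edge 0.86 [0.5805 0.335  0.1963] px [109. 233.]
scene pin 0.58 [0.3973 0.3279 0.0997] px [174. 299.]
scene pin 0.16 [ 0.5935 -0.1611  0.059 ] px [244. 162.]
```

View pics/s10b.png

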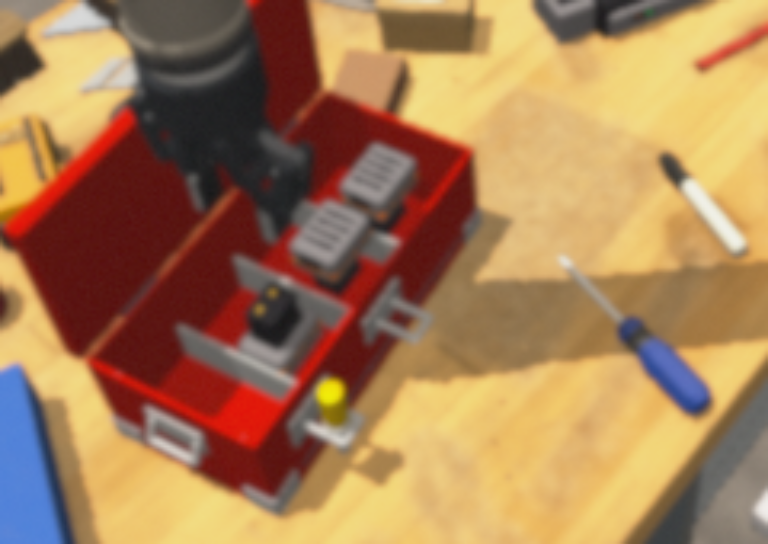

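Scene crop: all three packs stand in the chest, at (380,180), (330,235) and (275,320). The lid is upright and the pin is in its keeper at (332,400). Next I'll go over and behind the lid at chest y -80, clear of the hasp, with the fingers shut.

```bash
python3 -m handwheel '[{"claw":0,"delta_pos":[0,0,1],"yaw":0},{"claw":0,"delta_pos":[0,0,1],"yaw":0},{"claw":0,"delta_pos":[0,0,1],"yaw":0},{"claw":0,"delta_pos":[0,0,1],"yaw":0},{"claw":0,"delta_pos":[0,0,1],"yaw":0},{"claw":0,"delta_pos":[0,0,1],"yaw":0},{"claw":0,"delta_pos":[0,-0.8,0],"yaw":0},{"claw":0,"delta_pos":[0,-1,0],"yaw":0},{"claw":0,"delta_pos":[0,-1,0],"yaw":0},{"claw":0,"delta_pos":[0,-1,0],"yaw":0},{"claw":0,"delta_pos":[0,-1,0],"yaw":0}]' >/dev/null
python3 -m handwheel '[{"claw":0,"delta_pos":[1,0.04,0],"yaw":0},{"claw":0,"delta_pos":[1,0.04,0],"yaw":0},{"claw":0,"delta_pos":[1,0.04,0],"yaw":0},{"claw":0,"delta_pos":[1,0.04,0],"yaw":0},{"claw":0,"delta_pos":[1,0.04,0],"yaw":0},{"claw":0,"delta_pos":[1,0.04,0],"yaw":0},{"claw":0,"delta_pos":[1,0.04,0],"yaw":0},{"claw":0,"delta_pos":[0.3,0,0],"yaw":0},{"claw":0,"delta_pos":[0,0,0],"yaw":0},{"claw":0,"delta_pos":[0,0,0],"yaw":0}]'
python3 - <<'E'
from h import *
T,im=snap("wrist","w11"); cv2.imwrite("pics/w11b.png",im[:,:,::-1])
find("wrist",T,"lid_edge");find("wrist",T,"hasp_end")
E
```

```text
clock: 36.75
tcp_pos: [0.6655, 0.1965, 0.2984]
ee_rot: [0.632, 0.775, -0.001, -0.001]
wrist_force: [-0.1, 0.6, 0.3]
opening: -0.003
gripper_force: 0.0
wrist lid_edge 0.95 [0.6231 0.2599 0.2529] px [211. 110.]
wrist hasp_end 0.83 [0.635  0.2758 0.2466] px [235.  89.]
wrist hasp_end 0.45 [ 0.5721 -0.1371  0.0424] px [171. 320.]
```

View pics/w11b.png

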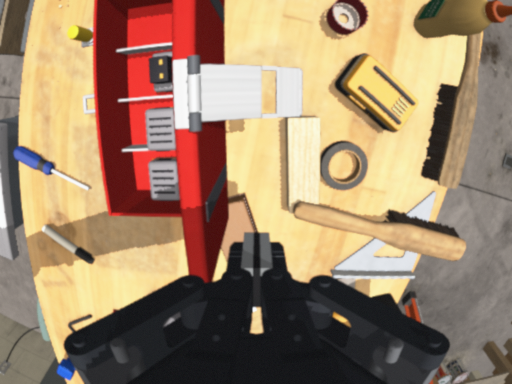

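The view shows the lid edge-on at u=200, the hasp leaning back at v=90, and the fingers at (257,250) behind the lid and clear of the hasp. Descending and pushing along the lid's arc.

```bash
python3 -m handwheel '[{"claw":0,"delta_pos":[0,0,-1],"yaw":0},{"claw":0,"delta_pos":[0,0,-1],"yaw":0},{"claw":0,"delta_pos":[0,0,-1],"yaw":0},{"claw":0,"delta_pos":[0,0,-0.5],"yaw":0},{"claw":0,"delta_pos":[0,0,0],"yaw":0},{"claw":0,"delta_pos":[-0.61,-0.13,0],"yaw":0},{"claw":0,"delta_pos":[-0.61,-0.13,0],"yaw":0},{"claw":0,"delta_pos":[-0.5,-0.1,0],"yaw":0},{"claw":0,"delta_pos":[-0.5,-0.1,0],"yaw":0}]'
python3 -m handwheel '[{"claw":0,"delta_pos":[-0.59,-0.12,-0.08],"yaw":0},{"claw":0,"delta_pos":[-0.59,-0.12,-0.08],"yaw":0},{"claw":0,"delta_pos":[-0.56,-0.12,-0.2],"yaw":0},{"claw":0,"delta_pos":[-0.56,-0.12,-0.2],"yaw":0},{"claw":0,"delta_pos":[-0.51,-0.1,-0.31],"yaw":0},{"claw":0,"delta_pos":[-0.51,-0.1,-0.31],"yaw":0}]'
```

```text
clock: 37.8
tcp_pos: [0.6236, 0.1875, 0.231]
ee_rot: [0.633, 0.774, 0.003, 0.002]
wrist_force: [2.0, 0.7, -2.5]
opening: 0.001
gripper_force: 1.4
clock: 38.4
tcp_pos: [0.5572, 0.174, 0.2082]
ee_rot: [0.632, 0.775, 0.003, 0.002]
wrist_force: [1.7, 0.5, 2.2]
opening: 0.003
gripper_force: 1.1
```

```bash
python3 -m handwheel '[{"claw":0,"delta_pos":[-0.44,-0.09,-0.42],"yaw":0},{"claw":0,"delta_pos":[-0.44,-0.09,-0.42],"yaw":0},{"claw":0,"delta_pos":[-0.23,-0.05,-0.33],"yaw":0},{"claw":0,"delta_pos":[-0.23,-0.05,-0.33],"yaw":0},{"claw":0,"delta_pos":[-0.23,-0.05,-0.33],"yaw":0},{"claw":0,"delta_pos":[-0.12,-0.03,-0.27],"yaw":0},{"claw":0,"delta_pos":[-0.12,-0.03,-0.27],"yaw":0},{"claw":0,"delta_pos":[-0.12,-0.03,-0.27],"yaw":0},{"claw":0,"delta_pos":[-0.12,-0.03,-0.27],"yaw":0}]'
python3 -m handwheel '[{"claw":0,"delta_pos":[-0.05,-0.01,-0.2],"yaw":0},{"claw":0,"delta_pos":[-0.05,-0.01,-0.2],"yaw":0},{"claw":0,"delta_pos":[-0.05,-0.01,-0.2],"yaw":0},{"claw":0,"delta_pos":[-0.05,-0.01,-0.2],"yaw":0},{"claw":0,"delta_pos":[0,0,-0.15],"yaw":0},{"claw":0,"delta_pos":[0,0,-0.15],"yaw":0}]'
```

```text
clock: 39.3
tcp_pos: [0.5146, 0.1646, 0.1465]
ee_rot: [0.632, 0.775, 0.0, -0.0]
wrist_force: [0.6, 0.6, 0.2]
opening: -0.0
gripper_force: 0.4
clock: 39.9
tcp_pos: [0.5106, 0.1635, 0.1248]
ee_rot: [0.632, 0.775, -0.0, 0.0]
wrist_force: [-0.5, -0.1, 1.3]
opening: -0.0
gripper_force: 0.4
```

```bash
python3 -m handwheel '[{"claw":0,"delta_pos":[0,0,-0.1],"yaw":0},{"claw":0,"delta_pos":[0,0,-0.1],"yaw":0},{"claw":0,"delta_pos":[0,0,0],"yaw":0}]' | grep -E "pos|force"
python3 -m handwheel '[{"claw":0,"delta_pos":[0,0,-0.1],"yaw":0},{"claw":0,"delta_pos":[0,0,-0.1],"yaw":0},{"claw":0,"delta_pos":[0,0,0],"yaw":0}]' | grep -E "pos|force"
```

```text
tcp_pos: [0.5109, 0.1638, 0.1212]
wrist_force: [0.1, 0.0, 0.4]
gripper_force: 0.0
tcp_pos: [0.511, 0.1638, 0.121]
wrist_force: [-7.4, -3.6, 20.4]
gripper_force: 10.5
```

Lid is shut, with 20 N of contact at z 0.121. Next, the hasp: rise, move behind it at chest y 0, descend and push forward.

```bash
python3 -m handwheel '[{"claw":0,"delta_pos":[0,0,1],"yaw":0},{"claw":0,"delta_pos":[0,0,1],"yaw":0},{"claw":0,"delta_pos":[0,0,1],"yaw":0},{"claw":0,"delta_pos":[0.3,0,1],"yaw":0},{"claw":0,"delta_pos":[0.3,0,0.5],"yaw":0},{"claw":0,"delta_pos":[0.2,1,0.5],"yaw":0},{"claw":0,"delta_pos":[0,1,0],"yaw":0},{"claw":0,"delta_pos":[0,1,0],"yaw":0},{"claw":0,"delta_pos":[0,1,0],"yaw":0},{"claw":0,"delta_pos":[0,0.2,0],"yaw":0},{"claw":0,"delta_pos":[0,0,0],"yaw":0},{"claw":0,"delta_pos":[0,0,0],"yaw":0}]'
python3 - <<'E'
from h import *
T,im=snap("wrist","w12"); cv2.imwrite("pics/w12b.png",im[:,:,::-1])
for q in("lid_edge","hasp_end","pin","staple_eye"):find("wrist",T,q,2)
E
```

```text
clock: 41.7
tcp_pos: [0.5271, 0.2461, 0.2169]
ee_rot: [0.633, 0.774, -0.001, 0.001]
wrist_force: [-0.2, 0.0, 0.7]
opening: 0.001
gripper_force: 0.0
wrist lid_edge 0.85 [0.5141 0.2932 0.1228] px [252. 133.]
wrist hasp_end 0.58 [0.4724 0.243  0.1739] px [177. 204.]
wrist pin 0.59 [0.4123 0.325  0.1143] px [142.  76.]
wrist staple_eye 0.8 [0.5148 0.2975 0.1238] px [254. 128.]
```

View pics/w12b.png

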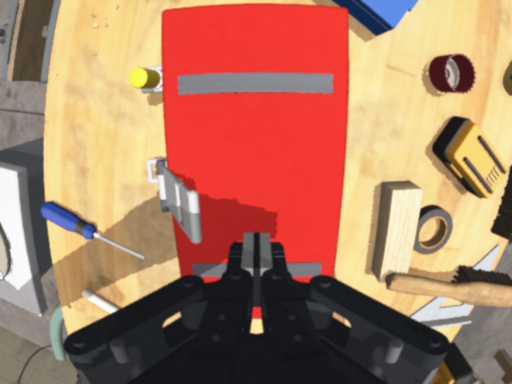

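The lid lies shut, the hasp leans back at (180,205), the staple shows at (157,170) and the pin at (145,77). Pushing the hasp forward.

```bash
python3 -m handwheel '[{"claw":0,"delta_pos":[0,0.2,-1],"yaw":0},{"claw":0,"delta_pos":[0,0,-1],"yaw":0},{"claw":0,"delta_pos":[0,0,-0.8],"yaw":0},{"claw":0,"delta_pos":[-0.49,-0.1,0],"yaw":0},{"claw":0,"delta_pos":[-0.49,-0.1,0],"yaw":0},{"claw":0,"delta_pos":[-0.49,-0.1,0],"yaw":0},{"claw":0,"delta_pos":[-0.49,-0.1,0],"yaw":0},{"claw":0,"delta_pos":[-0.49,-0.1,0],"yaw":0},{"claw":0,"delta_pos":[-0.49,-0.1,0],"yaw":0}]'
python3 -m handwheel '[{"claw":0,"delta_pos":[-0.4,-0.08,0],"yaw":0},{"claw":0,"delta_pos":[-0.4,-0.08,0],"yaw":0},{"claw":0,"delta_pos":[-0.4,-0.08,0],"yaw":0},{"claw":0,"delta_pos":[0,0,0],"yaw":0},{"claw":0,"delta_pos":[0,0,0],"yaw":0}]'
python3 - <<'E'
from h import *
T,im=snap("wrist","w13"); Ts,ims=snap("scene","s13")
find("scene",Ts,"hasp_end")
print(R.from_euler('z',-.205).as_matrix()[:2,:2]@(bot.get_state()["tcp_pos"][:2]-[.5276,.25]))
cv2.imwrite("pics/c13.png",np.hstack([im[:,:,::-1][:, :400],cv2.resize(ims[200:330,80:213,::-1],(393,384))]))
E
```

```text
clock: 42.85
tcp_pos: [0.4699, 0.2405, 0.1644]
ee_rot: [0.633, 0.775, 0.003, 0.002]
wrist_force: [2.0, -0.4, 10.7]
opening: -0.002
gripper_force: 4.8
clock: 43.35
tcp_pos: [0.4435, 0.2346, 0.161]
ee_rot: [0.632, 0.775, -0.0, 0.0]
wrist_force: [-0.3, -0.3, 0.8]
opening: -0.001
gripper_force: 0.0
scene hasp_end 0.51 [0.4145 0.2285 0.1487] px [198. 253.]
[-0.08497512  0.00209857]
```

View pics/c13.png

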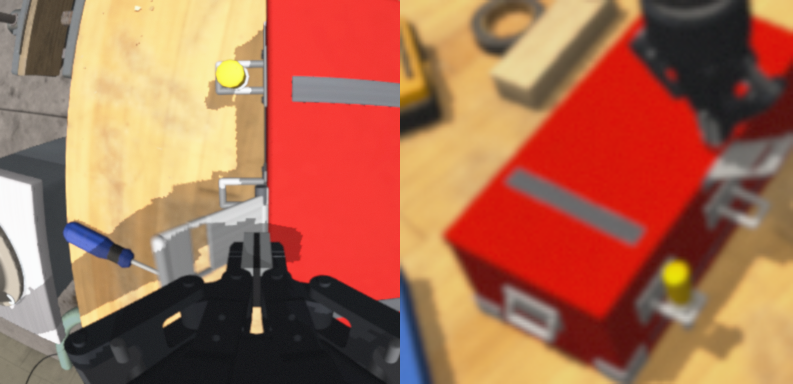

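The view shows the hasp forward of upright and still swinging down at (205,235). The pin is at (230,73). I'll let it fall, raise the tool, and check the hasp and pin numerically.

```bash
python3 -m handwheel '[{"claw":0,"delta_pos":[0,0,0.5],"yaw":0},{"claw":0,"delta_pos":[0,0,1],"yaw":-0.25},{"claw":0,"delta_pos":[0.4,0,1],"yaw":-0.25},{"claw":0,"delta_pos":[0.4,0,1],"yaw":-0.25},{"claw":0,"delta_pos":[0,0,1],"yaw":-0.25},{"claw":0,"delta_pos":[0,0.5,0],"yaw":-0.25},{"claw":0.6,"delta_pos":[0,1,0],"yaw":-0.25},{"claw":0.6,"delta_pos":[0,1,0],"yaw":-0.25},{"claw":0.6,"delta_pos":[0,0,0],"yaw":-0.25},{"claw":0.6,"delta_pos":[0,0,0],"yaw":-0.25},{"claw":0.6,"delta_pos":[0,0,0],"yaw":-0.25},{"claw":0.6,"delta_pos":[0,0,0],"yaw":-0.25}]' >/dev/null
python3 -m handwheel '[{"claw":0.6,"delta_pos":[0,0,0],"yaw":-0.25},{"claw":0.6,"delta_pos":[0,0,0],"yaw":0},{"claw":0.6,"delta_pos":[0,0,0],"yaw":0}]'
python3 - <<'E'
from h import *
M=R.from_euler('z',-.205).as_matrix()
for n in("wrist","scene","top"):
    T,im=snap(n,n+"14")
    for q in("hasp_end","pin","staple_eye"):
        for d in bot.find_in(n,q)[:2]:
            p=(T@np.r_[d["location"],1])[:3]; print(n,q,round(d["conf"],2),np.round(p,4),"chest",np.round(M@(p-[.5276,.25,0]),4),"px",np.round(proj(n,T,p)))
# yellow blob centroid
T=T_cam("wrist"); im=cv2.imread("pics/wrist14.png"); h=cv2.cvtColor(im,cv2.COLOR_BGR2HSV); m=cv2.inRange(h,(24,170,120),(34,255,255))
n,_,st,c=cv2.connectedComponentsWithStats(m)
for i in range(1,n):
    if st[i,4]>60: print(st[i],c[i],ray("wrist",T,c[i],.112))
print(bot.get_state()["joints"])
E
```

```text
clock: 45.0
tcp_pos: [0.4599, 0.2851, 0.2515]
ee_rot: [0.995, 0.102, 0.0, -0.0]
wrist_force: [-0.0, 0.4, -0.6]
opening: 0.599
gripper_force: 0.0
wrist hasp_end 0.67 [0.447  0.2363 0.1247] chest [-0.0817  0.003   0.1247] px [302. 202.]
wrist pin 0.63 [0.4117 0.3243 0.1153] chest [-0.0983  0.0963  0.1153] px [209. 214.]
wrist staple_eye 0.87 [0.5264 0.2651 0.1235] chest [0.0019 0.0151 0.1235] px [292. 116.]
scene hasp_end 0.71 [0.4383 0.235  0.0891] chest [-0.0904  0.0035  0.0891] px [191. 264.]
scene pin 0.65 [0.4007 0.3273 0.0982] chest [-0.1085  0.1016  0.0982] px [173. 298.]
scene staple_eye 0.94 [0.4801 0.2933 0.1235] chest [-0.0377  0.052   0.1235] px [159. 263.]
top hasp_end 0.43 [0.5392 0.1895 0.1227] chest [-0.001  -0.0616  0.1227] px [188. 188.]
top staple_eye 0.69 [0.5387 0.1922 0.1229] chest [-0.0009 -0.0589  0.1229] px [187. 188.]
[203 202  16  22 146] [211.21232877 215.01369863] [0.40989477 0.32229633 0.112     ]
[-0.23467104  0.31818477 -0.46569586  1.48636478  0.14383438  1.37111063
 -2.07779396]
```

The hasp's visible middle sits at chest (-90, 3, 89) mm, so it hangs over the staple. The yellow blob puts the pin at (0.410, 0.322), agreeing with the chest model. Moving above the pin.

```bash
python3 -m handwheel '[{"claw":0.6,"delta_pos":[-0.85,0.62,0],"yaw":0},{"claw":0.6,"delta_pos":[-0.85,0.62,0],"yaw":0},{"claw":0.6,"delta_pos":[-0.85,0.62,-0.5],"yaw":0},{"claw":0.6,"delta_pos":[0,0,-1],"yaw":0},{"claw":0.6,"delta_pos":[0,0,-1],"yaw":0},{"claw":0.6,"delta_pos":[0,0,-1],"yaw":0},{"claw":0.6,"delta_pos":[0,0,-1],"yaw":0},{"claw":0.6,"delta_pos":[0,0,-1],"yaw":0},{"claw":0.6,"delta_pos":[0,0,0],"yaw":0},{"claw":0.6,"delta_pos":[0,0,0],"yaw":0}]'
python3 - <<'E'
from h import *
T,im=snap("wrist","w15"); h=cv2.cvtColor(im,cv2.COLOR_RGB2HSV); m=cv2.inRange(h,(24,170,100),(34,255,255))
n,_,st,c=cv2.connectedComponentsWithStats(m)
for i in range(1,n):
    if st[i,4]>100:
        print(st[i],c[i])
        for v in (st[i,1],st[i,1]+st[i,3],c[i][1]):
            print(v,ray("wrist",T,(c[i][0],v),.115),ray("wrist",T,(c[i][0],v),.095))
print(proj("wrist",T,[.4104,.3226,.115]),proj("wrist",T,[.4104,.3226,.075]),bot.get_state()["tcp_pos"])
E
```

```text
clock: 46.6
tcp_pos: [0.4088, 0.3221, 0.1413]
ee_rot: [0.995, 0.101, -0.0, 0.0]
wrist_force: [-0.3, 0.0, -0.0]
opening: 0.599
gripper_force: 0.0
[240 196  29  41 469] [254.57995736 220.53091684]
196 [0.42823275 0.32683853 0.115     ] [0.42121455 0.32553452 0.095     ]
237 [0.40081264 0.32128944 0.115     ] [0.39056769 0.31933242 0.095     ]
220.5309168443497 [0.41223121 0.32359859 0.115     ] [0.40332997 0.3219133  0.095     ]
[255.55887689 223.4133552 ] [255.69920992 201.05139567] [0.40930086 0.32263093 0.14206827]
```

```bash
python3 -m handwheel '[{"claw":0.6,"delta_pos":[0,0,-1],"yaw":0},{"claw":0.6,"delta_pos":[0,0,-1],"yaw":0},{"claw":0.6,"delta_pos":[0,0,-0.9],"yaw":0},{"claw":0.6,"delta_pos":[0,0,0],"yaw":0},{"claw":0.6,"delta_pos":[0,0,0],"yaw":0}]' | grep -E "pos|force"
python3 -m handwheel '[{"claw":0,"delta_pos":[0,0,0],"yaw":0},{"claw":0,"delta_pos":[0,0,0],"yaw":0},{"claw":0,"delta_pos":[0,0,0],"yaw":0},{"claw":0,"delta_pos":[0,0,0],"yaw":0},{"claw":0,"delta_pos":[0,0,0],"yaw":0},{"claw":0,"delta_pos":[0,0,0],"yaw":0}]' 60
```

```text
tcp_pos: [0.4095, 0.3227, 0.0843]
wrist_force: [0.4, 0.2, 0.2]
gripper_force: 0.0
clock: 47.75
tcp_pos: [0.4097, 0.3226, 0.0844]
ee_rot: [0.995, 0.101, 0.001, -0.0]
wrist_force: [0.4, -1.0, 6.3]
opening: 0.201
gripper_force: 58.5
```

```bash
python3 -m handwheel '[{"claw":0,"delta_pos":[0,0,0.5],"yaw":0},{"claw":0,"delta_pos":[0,0,0.8],"yaw":0},{"claw":0,"delta_pos":[0,0,0.8],"yaw":0},{"claw":0,"delta_pos":[0,0,0.8],"yaw":0},{"claw":0,"delta_pos":[0,0,0.6],"yaw":0},{"claw":0,"delta_pos":[0,0,0],"yaw":0}]' | grep -E "pos|force|open"
python3 -m handwheel '[{"claw":0,"delta_pos":[0.16,-0.775,0],"yaw":0},{"claw":0,"delta_pos":[0.16,-0.775,0],"yaw":0},{"claw":0,"delta_pos":[0.16,-0.775,0],"yaw":0},{"claw":0,"delta_pos":[0.16,-0.775,0],"yaw":0},{"claw":0,"delta_pos":[0.16,-0.775,0],"yaw":0},{"claw":0,"delta_pos":[0.16,-0.775,0],"yaw":0},{"claw":0,"delta_pos":[0,0,0],"yaw":0},{"claw":0,"delta_pos":[0,0,0],"yaw":0}]'
python3 - <<'E'
from h import *
M=R.from_euler('z',-.205).as_matrix()
s=bot.get_state();print(s["tcp_pos"],M@(s["tcp_pos"]-[.5276,.25,0]))
T,im=snap("wrist","w16"); find("wrist",T,"pin",2); find("wrist",T,"hasp_end",2)
h=cv2.cvtColor(im,cv2.COLOR_RGB2HSV); m=cv2.inRange(h,(24,170,100),(34,255,255)); n,_,st,c=cv2.connectedComponentsWithStats(m)
print([(st[i],c[i]) for i in range(1,n) if st[i,4]>100])
E
```

```text
tcp_pos: [0.4097, 0.3231, 0.155]
wrist_force: [0.6, 1.2, -0.5]
opening: 0.202
gripper_force: 58.6
clock: 49.15
tcp_pos: [0.4275, 0.2292, 0.1526]
ee_rot: [0.995, 0.1, -0.001, -0.0]
wrist_force: [0.9, 0.4, 1.1]
opening: 0.201
gripper_force: 58.6
[0.42753558 0.22923674 0.15259215] [-1.02195886e-01  4.13361860e-05  1.52592148e-01]
wrist pin 0.56 [0.4331 0.2325 0.1766] px [251. 260.]
wrist hasp_end 0.83 [0.4446 0.2362 0.1245] px [250. 198.]
[(array([240, 230,  34,  52, 838], dtype=int32), array([256.35799523, 259.4725537 ]))]
```

```bash
python3 -m handwheel '[{"claw":0,"delta_pos":[0.1,0.02,-0.4],"yaw":0},{"claw":0,"delta_pos":[0,0,-0.5],"yaw":0},{"claw":0,"delta_pos":[0,0,-0.5],"yaw":0},{"claw":0,"delta_pos":[0,0,-0.2],"yaw":0},{"claw":0,"delta_pos":[0,0,-0.2],"yaw":0},{"claw":0,"delta_pos":[0,0,0],"yaw":0}]' | grep -E "pos|force|open"
python3 -m handwheel '[{"claw":0,"delta_pos":[0,0,-0.25],"yaw":0},{"claw":0,"delta_pos":[0,0,-0.25],"yaw":0},{"claw":0,"delta_pos":[0,0,0],"yaw":0}]'| grep -E "pos|force|open"
```

```text
tcp_pos: [0.4296, 0.2292, 0.1164]
wrist_force: [-0.2, -0.6, 0.4]
opening: 0.201
gripper_force: 58.6
tcp_pos: [0.4295, 0.2291, 0.1064]
wrist_force: [-0.7, -0.5, -0.2]
opening: 0.203
gripper_force: 58.6
```

```bash
python3 -m handwheel '[{"claw":0,"delta_pos":[0,0,-0.3],"yaw":0},{"claw":0,"delta_pos":[0,0,-0.3],"yaw":0},{"claw":0,"delta_pos":[0,0,-0.2],"yaw":0},{"claw":0,"delta_pos":[0,0,-0.15],"yaw":0},{"claw":0,"delta_pos":[0,0,0],"yaw":0}]'| grep -E "pos|force|open"
python3 -m handwheel '[{"claw":0,"delta_pos":[0,0,-0.1],"yaw":0},{"claw":0,"delta_pos":[0,0,-0.1],"yaw":0},{"claw":0,"delta_pos":[0,0,0],"yaw":0}]'| grep -E "pos|force|open"
```

```text
tcp_pos: [0.4296, 0.2292, 0.0875]
wrist_force: [-0.1, -0.2, -0.7]
opening: 0.205
gripper_force: 58.6
tcp_pos: [0.4303, 0.2296, 0.0845]
wrist_force: [-0.1, -0.6, 1.3]
opening: 0.202
gripper_force: 59.1
```

```bash
python3 -m handwheel '[{"claw":0,"delta_pos":[0,0,-0.1],"yaw":0},{"claw":0,"delta_pos":[0,0,0],"yaw":0}]'| grep -E "pos|force|open"
python3 -m handwheel '[{"claw":0.35,"delta_pos":[0,0,0],"yaw":0},{"claw":0.5,"delta_pos":[0,0,0],"yaw":0},{"claw":0.6,"delta_pos":[0,0,0],"yaw":0},{"claw":0.6,"delta_pos":[0,0,0.3],"yaw":0},{"claw":0.6,"delta_pos":[0,0,1],"yaw":0},{"claw":0.6,"delta_pos":[0,0,1],"yaw":0},{"claw":0.6,"delta_pos":[0,0,1],"yaw":0},{"claw":0.6,"delta_pos":[0,0,1],"yaw":0},{"claw":0.6,"delta_pos":[0,0,1],"yaw":0},{"claw":0.6,"delta_pos":[0,0,0.5],"yaw":0},{"claw":0.6,"delta_pos":[0,0,0],"yaw":0},{"claw":0.6,"delta_pos":[0,0,0],"yaw":0}]'| grep -E "pos|force|open"
python3 - <<'E'
from h import *
M=R.from_euler('z',-.205).as_matrix()
for n in("wrist","scene"):
    T,im=snap(n,n+"17"); h=cv2.cvtColor(im,cv2.COLOR_RGB2HSV); m=cv2.inRange(h,(24,170,90),(34,255,255)); k,_,st,c=cv2.connectedComponentsWithStats(m)
    print(n,[(st[i].tolist(),c[i]) for i in range(1,k) if st[i,4]>40], "expect top",proj(n,T,[.4297,.2296,.115]),"bot",proj(n,T,[.4297,.2296,.075]))
    for q in("hasp_end","pin","lid_edge","carton","switch_tip"):
        for d in bot.find_in(n,q)[:1]:
            p=(T@np.r_[d["location"],1])[:3]; print(n,q,round(d["conf"],2),np.round(p,4),"chest",np.round(M@(p-[.5276,.25,0]),4))
E
```

```text
tcp_pos: [0.4304, 0.2298, 0.0842]
wrist_force: [-3.6, -1.4, 13.2]
opening: 0.207
gripper_force: 60.6
tcp_pos: [0.4296, 0.2292, 0.1975]
wrist_force: [0.2, 0.7, -0.7]
opening: 0.596
gripper_force: 0.0
wrist [([246, 185, 20, 21, 168], array([256.14285714, 195.73214286]))] expect top [255.3912384  195.65712944] bot [255.51209298 181.28519343]
wrist hasp_end 0.71 [0.4461 0.2321 0.1251] chest [-0.0834 -0.0009  0.1251]
wrist pin 0.84 [0.4309 0.2356 0.1188] chest [-0.0976  0.0056  0.1188]
wrist lid_edge 0.9 [0.5184 0.2434 0.1215] chest [-0.0104 -0.0046  0.1215]
wrist carton 0.89 [ 0.6731 -0.0277  0.0357] chest [ 0.0859 -0.3015  0.0357]
scene [([192, 256, 8, 14, 76], array([195.40789474, 261.89473684]))] expect top [194.05367021 258.11776215] bot [195.51092721 267.39510285]
scene hasp_end 0.66 [0.4392 0.2372 0.1025] chest [-0.0891  0.0055  0.1025]
scene pin 0.71 [0.4219 0.2338 0.0982] chest [-0.1068  0.0057  0.0982]
scene lid_edge 0.63 [0.5002 0.2985 0.1191] chest [-0.0169  0.053   0.1191]
scene carton 0.87 [ 0.6523 -0.0608  0.0576] chest [ 0.0588 -0.3297  0.0576]
scene switch_tip 0.61 [ 0.5892 -0.1646  0.0596] chest [-0.0241 -0.4184  0.0596]
```

The pin is seated upright at the staple, at the same height as it had in the keeper. Last check: that the carton hasn't shifted, by comparing the first and last scene pictures.

```bash
python3 - <<'E'
import cv2,numpy as np
a=cv2.imread("pics/scene0.png");b=cv2.imread("pics/scene17.png")
t=a[152:192,180:225]; r=cv2.matchTemplate(b[130:215,160:245],t,cv2.TM_CCOEFF_NORMED); print(cv2.minMaxLoc(r)[1:4:2],"expect (20,22)")
print(b[250:285:3,195:215:4].tolist()[::3])
E
```

```text
(0.5964006781578064, (23, 22)) expect (20,22)
[[[39, 40, 78], [18, 20, 86], [14, 18, 84], [21, 23, 85], [37, 51, 99]], [[10, 220, 235], [10, 135, 167], [34, 36, 82], [61, 92, 125], [77, 115, 143]], [[10, 104, 127], [49, 98, 114], [113, 124, 133], [76, 112, 139], [74, 115, 142]], [[79, 113, 142], [117, 128, 136], [77, 126, 161], [69, 110, 141], [97, 154, 197]]]
```

```bash
python3 -m handwheel '[{"claw":0.6,"delta_pos":[-0.5,0.8,0.5],"yaw":0},{"claw":0.6,"delta_pos":[-0.5,0.8,0.5],"yaw":0},{"claw":0.6,"delta_pos":[-0.2,0.8,0.5],"yaw":0},{"claw":0.6,"delta_pos":[0,0.8,0.5],"yaw":0},{"claw":0.6,"delta_pos":[0,0.8,0],"yaw":0},{"claw":0.6,"delta_pos":[0,0.8,0],"yaw":0},{"claw":0.6,"delta_pos":[0,0.8,0],"yaw":0},{"claw":0.6,"delta_pos":[0,0,0],"yaw":0},{"claw":0.6,"delta_pos":[0,0,0],"yaw":0}]' | grep -E "pos|force"
python3 - <<'E'
from h import *
def mt(a,b,x0,x1,y0,y1):
    t=a[y0:y1,x0:x1]; r=cv2.matchTemplate(b[y0-15:y1+15,x0-15:x1+15],t,cv2.TM_CCOEFF_NORMED); q=cv2.minMaxLoc(r); return round(q[1],3),(q[3][0]-15,q[3][1]-15)
T,s=snap("scene","s18"); T2,t=snap("top","t18"); s=s[:,:,::-1];t=t[:,:,::-1]
print("scene",mt(cv2.imread("pics/scene0.png"),s,185,222,155,190),"top",mt(cv2.imread("pics/top0.png"),t,240,263,138,164))
find("scene",T,"carton",1);find("scene",T,"pin",1);find("scene",T,"hasp_end",1);find("top",T2,"carton",1);find("top",T2,"pin",1)
E
```

```text
tcp_pos: [0.4059, 0.3411, 0.2379]
wrist_force: [-0.8, 0.4, 0.1]
gripper_force: 0.0
scene (1.0, (0, 0)) top (1.0, (0, 0))
scene carton 0.62 [ 0.6671 -0.0485  0.0574] px [203. 171.]
scene pin 0.68 [0.4244 0.2316 0.0989] px [196. 264.]
scene hasp_end 0.48 [0.4401 0.2392 0.1004] px [189. 262.]
top carton 0.88 [ 0.6788 -0.055   0.066 ] px [250. 150.]
```

The carton hasn't moved and everything is in place, so I'm handing the job in.

```bash
python3 -c "
from cell import bot
print(bot.finish_job())"
```

```text
the job is handed in; nothing more can be done
None
```

I handed the job in with the charger switched off first, all three packs present (bays 1 and 3 plus the loose one; bay 2 was empty) in the chest, the lid shut gently, the hasp over the staple with the pin seated on its collar, and the carton untouched; the final hasp and pin check was by position and force readings rather than a viewed picture, and no verdict came back.

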